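# Stow the mallet in the stay-locked chest drawer

## Task

Put the mallet away in the blue tool chest: lift the red-tipped stay beside the lid hinge clear of its catch, pull the drawer all the way out and set the mallet down in it. Then push the drawer fully home and swing the stay right back down so that the drawer is locked again. Leave the chest lid and everything else on the bench and in the chest's top tray where they are.

Things in the scene. Friction and masses are not known exactly. Their poses are not given: they have to be found in the camera images.
- stay_grip (a point): centre of the stay's red grip: a cylinder 20 mm across, 24 mm long along this frame's y, at the front end of a steel bar 12 mm wide. Down, it is 110 mm ahead (-x) of and 22 mm above the pivot, 140 mm above the bench, 36 mm above the tray floor. The open lid leans over it from behind: reach it from the front with the tool tilted about 40 degrees. Frame turns with the stay
- stay_pivot (a point): pivot of the stay near the lid hinge, 118 mm above the bench, fixed in the chest. Axes are the chest's: -x the way the drawer opens, +x towards the lid hinge, z up; the stay turns about y. The lid hinge line is 20 mm behind (+x) and 13 mm above it
- chest_mid (a point): middle of the blue tool chest (240 mm front to back, 320 mm wide) on the floor of its open top tray, 104 mm above the bench; axes as the pivot's. The tray's side walls are 130 mm above the bench, its front wall 112 mm; the front face is at x = -120 mm. The stay runs front to back at y = +30 mm
- stay (a joint): stay angle in rad: 0 down (its hook stands before the drawer's upright catch, so the drawer cannot come out), grows as the grip is lifted, stop at 0.8; clear of the catch above 0.33. Stiff: about 2.5 N at the grip lifts it, 1.5 N lowers it, it stays where it is left. Lowered while the drawer is out, it bars the catch's way home
- lid (a joint): lid opening angle in rad: 0 shut, pi/2 upright; the lid (240 mm long from the hinge, a pan with 36 mm sides) stands open at about 1.0 to 1.1, leaning forwards over the tray; stiff hinge
- lid_edge (a point): middle of the lid's free edge, 240 mm from the hinge
- drawer (a joint): how far the drawer is out, in m: 0 shut, 0.13 fully out; slides with about 1.5 N of friction and stays where it is left. While it is locked it has about 4 mm of play
- drawer_handle (a point): middle of the drawer's bar handle: round steel bar 12 mm thick, 110 mm long along this frame's y, 88 mm above the bench, 45 mm in front of the drawer's front panel. -x points the way the drawer opens, z up. Panel 12 mm thick, 302 mm wide, top 98 mm above the bench; shut, its back lies against the chest's front face
- drawer_floor (a point): centre of the drawer's inner floor, 37 mm above the bench, axes as the handle's. Inside it is 282 mm wide (y +-141) and 175 mm front to back (x -90 to +85), walls 45 mm high. Fully out, x from -90 to +40 mm is uncovered (chest front face at x = +40); over the covered part is the tray, 63 mm above the drawer floor
- mallet_grip (a point): mallet, 200 mm long, about 0.34 kg, lying flat: wooden handle 22 mm thick along this frame's x, 40 mm pommel at its -x end, black head with white faces at +x. This point is near the balance point, on the handle's centre line, 22 mm above what it lies on. Head from x = +32 to +76 mm, 86 mm across (y), 44 mm high; pommel ends at x = -122 mm
- wood_block: bystander: wooden block 100 x 50 x 40 mm, origin under its centre
- file: bystander: file with red handle, 180 mm long (x), 23 mm thick, lying beside the mallet's handle about 62 mm away, origin under it near its middle
- bracket: bystander: folded aluminium bracket 60 x 100 x 50 mm, origin under its centre
- oil_bottle: bystander: yellow oil bottle 54 mm across, 150 mm tall, origin under its centre
- rivet_jar: bystander: round tin 56 mm across, 60 mm tall, in the chest's top tray, origin under its centre
- vee_block: bystander: dark steel vee block 60 x 50 x 40 mm, in the chest's top tray, origin under its centre
There are look-alikes about, which are no part of the job. Of the things like the part that bears mallet_grip, leave any that is turquoise; of the rest the larger one is meant.

How it is judged (in metres and radians):
On the way, in this order (a step that is already met when the one before it is completed fails the run):
1. the stay is lifted clear of the catch (above 0.4 rad) (value of joint stay above 0.4 rad), for 0.1 s.
2. the drawer is drawn out, at least 115 mm (value of joint drawer above 0.115 m), for 0.2 s.
3. the mallet lies in the drawer, let go (x of mallet_grip in the frame of drawer_floor between -0.085 and 0.085 m and y of mallet_grip in the frame of drawer_floor between -0.14 and 0.14 m and z of mallet_grip in the frame of drawer_floor between 0 and 0.045 m and contact force between the fingers and mallet below 0.1 N and linear speed of mallet below 0.03 m/s), for 0.2 s.
4. the drawer is pushed home with the mallet in it (x of mallet_grip in the frame of drawer_floor between -0.085 and 0.085 m and y of mallet_grip in the frame of drawer_floor between -0.14 and 0.14 m and z of mallet_grip in the frame of drawer_floor between 0 and 0.045 m and value of joint drawer below 0.006 m), for 0.2 s.
At the end, for the whole second after the job is handed in: the mallet lies at rest in the drawer, the drawer is shut to within 6 mm and the stay is down to within 0.1 rad, so the drawer is locked (all of step 4 and value of joint stay below 0.1 rad and linear speed of mallet below 0.02 m/s); the robot touches nothing.
It fails at once if a bystander on the bench or in the tray is moved by more than 30 mm (distance of any of wood_block, file, bracket, oil_bottle, rivet_jar, vee_block from where it was at the start of the episode above 0.03 m).
It fails at once if the lid's edge is moved by more than 40 mm (distance of lid_edge from where it was at the start of the episode above 0.04 m).
It also fails if it takes over 72 s, if anything falls off the work surface, if the arm or the gripper's body presses on something with over 40 N, if the wrist force passes 120 N, or if a joint passes its speed limit or range.

## Robot

A 6-joint arm with a two-finger parallel gripper is mounted at the origin on the work surface. World frame = base frame: x ahead of the robot, y to its left, z up, the work surface at z = 0. Lengths are in mm, angles in degrees, forces in N, time in s.
With the tool pointing down it reaches from about 275 to 850 mm from the base axis. Payload 5.2 kg.
Tool frame: the origin (TCP) lies where the fingers leave the gripper's body, on its centre line; the fingertips stand finger_overhang ahead of it and the grasp point (between the pads) lies 54 mm ahead of it (finger_overhang is the distance from the TCP to the fingertips, in mm); y points along the fingers, x is the direction in which the jaws open and shut, and the axes are right-handed (so a half turn about y gives the same grasp; the last joint's range is limited). The gripper opens to 85 mm and grips with 20 to 120 N. Pads are 22 mm wide; open, the fingers measure 114 mm over their backs; the gripper's body (76 mm by 85 mm) begins 54 mm behind the grasp point. The pads swing forward as they close: fully open they stand 13 mm farther back than shut.
Start: joints at [58.51, 14.817, 87.949, -0, 77.235, -11.62], TCP at [186.918, 517.269, 303.91] pointing down, gripper open.
Joint ranges: [-179.93, 179.93], [-52.35, 119.4], [10.71, 147.94], [-69.91, 249.91], [12.55, 155.21], [-178.61, 178.61]. Speed limits (degrees/s): [147.25, 147.25, 180, 180, 180, 180].

## Interface

Orientations are given as [roll, pitch, yaw] about the fixed x, y, z axes, in that order (R = Rz(yaw) Ry(pitch) Rx(roll)).
In Python, from station import observe, read_camera, camera_model, hand_in, find_in, tip_of, finger_overhang gives the robot as it stands.
- The arm moves only by the tool arm_command, never from a script. Its arguments are lists of equal length, an entry for each row: "rot": the turn, a rotation vector about the tool's x, y, z in rad, a list of three; "delta_pos": the shift along the tool's x, y, z in mm, a list of three; "hand": the closure in counts, from 0 (fully open) to 255 (shut). A call has 1 to 8 rows; each row is the pose to reach, as a shift and turn from the pose commanded when the call began, along the tool's axes at that moment; what a row does not reach only later rows make up. A row lasts 1/8 s, in which the tool goes at most 62.5 mm and 10.7 degrees, less where a joint would pass 70% of its speed; a pose out of reach is approached as far as the arm can. A call with a gripper value outside its range is refused whole. The fingers move at their own pace and stop on an object; "grip_force" is the grip in N (left out, the last holds). Time passes only in rows, so rows that repeat a pose let the fingers close. It gives the time, the measured TCP pose, the force and the opening at its end, in the units of the state.
- observe(): the state, without advancing time (a new reading comes with each control period).
- read_camera(name): name is "scene" or "top" or "wrist"; returns the picture (480x640x3 uint8, red, green, blue); there is no depth.
- camera_model(name): a dict with "fx", "fy", "cx", "cy" (pixels), "cam_to_world" (4x4, takes a point from camera to world coordinates). Camera axes: x right, y down, z forward; pixel columns grow to the right and rows downward; lengths in mm; the calibration is good to about 2 mm. The wrist camera is an equidistant fisheye: a pixel r from the principal point sees the ray r / f radians off the axis. A picture is of the moment at which its call begins: read the wrist's pose just before it. camera_model takes no time and is no camera call; for the wrist camera it gives the pose at the moment of the call.
- hand_in(): hands the job in, once; it reports no verdict.
Trained networks look in the newest picture that a camera, given by its name, has taken for a name from the list of things; names that differ only in an ending like _2 or _b are one class to them, and where a whole thing is asked for, a point or a joint stands for the part that bears it (a point fixed in the world has none). Each returns a list of dicts, best first, with "conf" (0 to 1); they miss things now and then, are a little off and sometimes report something else, mostly with a low value. They report only what shows in the picture. A call takes as long as a camera call. They do not tell look-alikes from the thing itself.
- find_in(name, camera): "box" ([left, top, width, height] in pixels, round what is visible of it).
- tip_of(name, camera): "position" ([column, row] in pixels: a listed point, or the origin of a listed thing).
The state is a dict: "time_s": time; "qpos": joint angles; "dq": joint speeds; "joint_torque": joint torques, N m; "ee_pos": TCP position; "ee_rot": TCP orientation; "force": force on the tool from outside, world axes, zero at the start; "torque": the same for the moment, N m; "opening": finger opening in mm.
Only numpy, scipy, OpenCV 4.12 (cv2) and the standard library are available. Lean on these libraries where they do the work, as an engineer would, in place of code of your own. Each camera call takes 0.05 s, during which the arm holds its last target.

## Working session

There is one attempt and no reset: what is moved stays moved. The work goes in short steps, Python scripts to look and compute and a tool call to move; the robot and the scene stay as the last step left them, time stands still between calls to the robot, and variables do not carry over. Pictures are saved under pics/ and viewed, and the job is handed in when it is done.

Besides the shell and the picture viewer there is one more tool, called after ">>>" as name(argument=value, ...) on one line, values as JSON. arm_command: Moves the arm, as the interface text tells. Its arguments: {"type":"object","properties":{"rot":{"type":"array"},"delta_pos":{"type":"array"},"hand":{"type":"array"},"grip_force":{"type":"number"}},"required":["rot","delta_pos","hand"]}

```bash
ls; mkdir -p pics; python3 - <<'E'
from station import *
import station,cv2
print(observe())
print(finger_overhang if not callable(finger_overhang) else finger_overhang())
for n in ("scene","top","wrist"):
    im=read_camera(n); cv2.imwrite(f"pics/a_{n}.png",im[:,:,::-1])
    m=camera_model(n); print(n,m)
E
```

```text
pics
{'time_s': 0.0, 'qpos': array([ 5.85115825e+01,  1.48610816e+01,  8.80121435e+01,  8.79162091e-04,
        7.72347597e+01, -1.16196145e+01]), 'dq': array([ 0.02325873,  0.0197611 ,  0.05076556,  0.01513236,  0.04466404,
       -0.12925083]), 'joint_torque': array([ 8.91066757e-04, -4.46032691e+01, -2.90570050e+01, -2.38120674e-04,
        1.13259655e-02, -7.33237982e-06]), 'ee_pos': array([186.68723836, 516.92021647, 303.04998778]), 'ee_rot': array([-89.9774109 ,   0.10559918,  70.1310228 ]), 'force': array([-0.03268204,  0.64277684, -0.36718327]), 'torque': array([-0.00721274,  0.02426047, -0.01830163]), 'opening': 85.62883853502719}
72.6
scene {'fx': 513.0246863044322, 'fy': 513.0246863044322, 'cx': 326.2651502702883, 'cy': 239.8102442833396, 'cam_to_world': array([[-7.69572531e-02,  7.02847338e-01, -7.07165611e-01,
         1.50775962e+03],
       [ 9.96978696e-01,  6.17439246e-02, -4.71292556e-02,
         1.47665704e+02],
       [ 1.05385083e-02, -7.08655987e-01, -7.05475465e-01,
         1.11753428e+03],
       [ 0.00000000e+00,  0.00000000e+00,  0.00000000e+00,
         1
[... 248 characters left out ...]
, -1.92813182e-02,  2.93063537e-04,
         1.10524475e+02],
       [ 2.81499981e-03, -1.60970165e-01, -9.86955258e-01,
         1.63407001e+03],
       [ 0.00000000e+00,  0.00000000e+00,  0.00000000e+00,
         1.00000000e+00]])}
wrist {'fx': 371.64829954431775, 'fy': 371.64829954431775, 'cx': 316.291276415885, 'cy': 242.23502232234117, 'cam_to_world': array([[ 3.40454611e-01,  9.06715844e-01,  2.48911705e-01,
         1.24671640e+02],
       [ 9.40260114e-01, -3.27954658e-01, -9.14147724e-02,
         5.39728674e+02],
       [-1.25546959e-03,  2.65164329e-01, -9.64202418e-01,
         3.72678149e+02],
       [ 0.00000000e+00,  0.00000000e+00,  0.00000000e+00,
         1.00000000e+00]])}
```

View pics/a_scene.png

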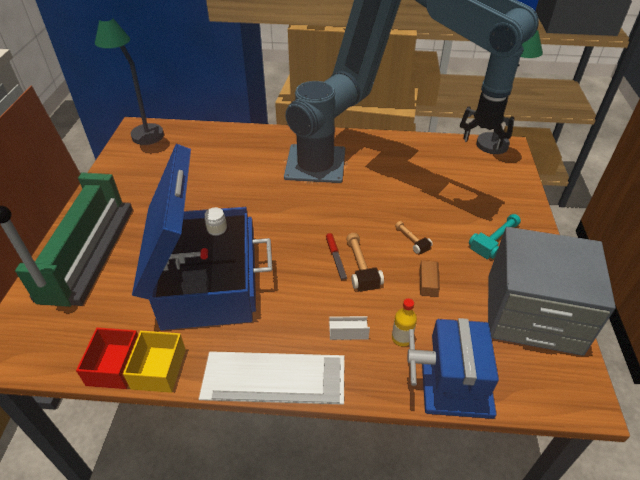

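View pics/a_top.png

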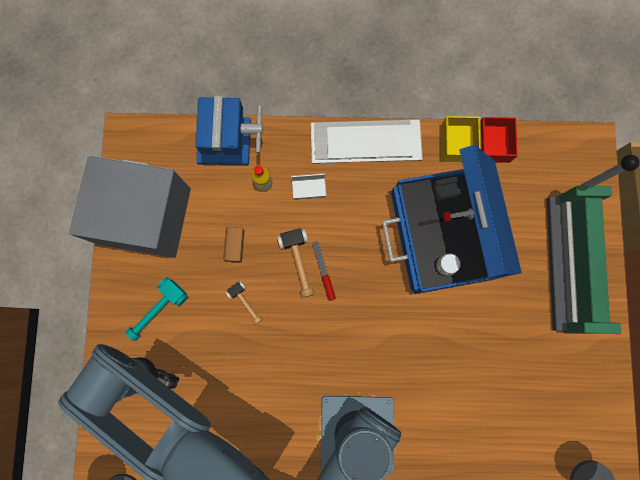

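View pics/a_wrist.png

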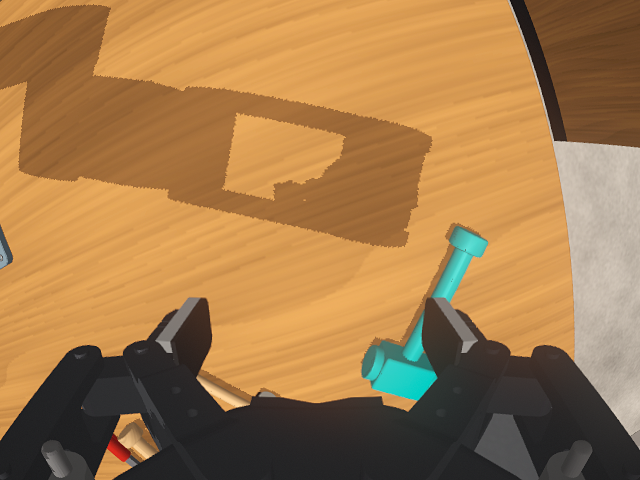

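Candidates for the mallet: large wooden one, top (300,262) / scene (362,265); small wooden one, top (243,300) / scene (413,237); turquoise one, top (158,307) / scene (497,235). By the description I want the large wooden one. Next I'll measure.

```bash
cat > h.py <<'E'
from station import *
import numpy as np, cv2
from scipy.spatial.transform import Rotation as R
np.set_printoptions(precision=1,suppress=True)
def ray(cam,px,m=None):
    m=m or camera_model(cam); T=m['cam_to_world']
    u=np.array([(px[0]-m['cx'])/m['fx'],(px[1]-m['cy'])/m['fy']])
    if cam=='wrist':
        th=np.linalg.norm(u); d=np.r_[u/th*np.sin(th),np.cos(th)]
    else: d=np.r_[u,1]
    d=T[:3,:3]@d; return T[:3,3],d/np.linalg.norm(d)
def atz(cam,px,z,m=None):
    o,d=ray(cam,px,m); return o+d*(z-o[2])/d[2]
def tri(a,b):
    A=[];c=[]
    for o,d in (a,b):
        P=np.eye(3)-np.outer(d,d); A.append(P);c.append(P@o)
    p=np.linalg.lstsq(np.vstack(A),np.hstack(c),rcond=None)[0]
    return p,[np.linalg.norm((np.eye(3)-np.outer(d,d))@(p-o)) for o,d in (a,b)]
def proj(cam,p,m=None):
    m=m or camera_model(cam); T=m['cam_to_world']; q=T[:3,:3].T@(np.array(p)-T[:3,3])
    if cam=='wrist':
        r=np.hypot(q[0],q[1]); th=np.arctan2(r,q[2]); return np.array([m['cx']+m['fx']*th*q[0]/r,m['cy']+m['fy']*th*q[1]/r])
    return np.array([m['cx']+m['fx']*q[0]/q[2],m['cy']+m['fy']*q[1]/q[2]])
def state():
    s=observe(); return s['ee_pos'],R.from_euler('xyz',s['ee_rot'],degrees=True),s
E
python3 - <<'E'
from h import *
res={}
zz={'stay_grip':140,'stay_pivot':118,'chest_mid':104,'drawer_handle':88,'mallet_grip':22,'lid_edge':None,'file':0,'wood_block':0,'rivet_jar':104,'vee_block':104,'bracket':0,'oil_bottle':0}
for cam in ('top','scene'):
    read_camera(cam)
    for n,z in zz.items():
        try:
            r=tip_of(n,cam)[:3]
        except Exception as e: print(n,e); continue
        for q in r:
            print(cam,n,round(q['conf'],2),np.array(q['position']), atz(cam,q['position'],z) if z is not None else '')
        res[n,cam]=r
for n in ('stay_grip','stay_pivot','drawer_handle','lid_edge','chest_mid','rivet_jar','vee_block'):
    if res.get((n,'top')) and res.get((n,'scene')):
        print(n,tri(ray('top',res[n,'top'][0]['position']),ray('scene',res[n,'scene'][0]['position'])))
E
```

```text
top stay_grip 0.47 [447.4 215.1] [ 612.7 -237.5  140. ]
top stay_pivot 0.83 [481.3 209.6] [ 635.  -338.8  118. ]
top stay_pivot 0.68 [479.3 209.1] [ 636.3 -333.2  118. ]
top chest_mid 0.93 [451.8 228.3] [ 582.1 -257.7  104. ]
top drawer_handle 0.87 [383.5 242.1] [541.1 -65.6  88. ]
top mallet_grip 0.87 [160.8 302.5] [360.  577.5  22. ]
top mallet_grip 0.82 [294.7 254.7] [508.3 190.2  22. ]
top mallet_grip 0.55 [244.  299.5] [373.4 334.9  22. ]
top lid_edge 0.77 [479.3 208.4] 
top file 0.56 [324.2 271.2] [463.1 101.7   0. ]
top wood_block 0.89 [235.7 247.1] [530.7 369.6   0. ]
top wood_block 0.51 [481.3 209.5] [ 660.9 -373.8    0. ]
top rivet_jar 0.88 [444.7 266. ] [ 474.2 -235.7  104. ]
top vee_block 0.89 [444.8 187.7] [ 700.2 -239.8  104. ]
top vee_block 0.4 [262.7 182.2] [706.1 283.8 104. ]
top bracket 0.9 [308.5 186.6] [722.3 154.7   0. ]
top oil_bottle 0.67 [263.  181.3] [736.3 294.8   0. ]
top oil_bottle 0.23 [482.6 212. ] [ 653.2 -377.5    0. ]
scene stay_grip 0.74 [203.4 257.6] [ 621.2 -231.   140. ]
scene stay_grip 0.16 [337.  257.2] [589.6 115.3 140. ]
scene stay_pivot 0.96 
[... 982 characters left out ...]
2126543), np.float64(2.5363101221269515)])
stay_pivot (array([ 634.2, -339.9,  125. ]), [np.float64(3.0687745956824433), np.float64(3.068774595682488)])
drawer_handle (array([542. , -68.4,  83.9]), [np.float64(2.3416592529257056), np.float64(2.3416592529257496)])
lid_edge (array([ 587.1, -266.2,  352.4]), [np.float64(1.5435780257304517), np.float64(1.543578025730427)])
chest_mid (array([ 579.4, -251.4,  115.6]), [np.float64(3.4363480263023902), np.float64(3.4363480263024724)])
rivet_jar (array([ 474.3, -234.2,  100.4]), [np.float64(2.173910243774379), np.float64(2.1739102437743565)])
vee_block (array([ 700.8, -241.6,  103.2]), [np.float64(1.6317883788404226), np.float64(1.6317883788404586)])
```

```bash
python3 - <<'E'
import cv2
a=cv2.imread('pics/a_top.png')
cv2.imwrite('pics/b_chest.png',cv2.resize(a[130:310,370:540],None,fx=3.3,fy=3.3,interpolation=cv2.INTER_CUBIC))
cv2.imwrite('pics/b_mal.png',cv2.resize(a[210:350,120:350],None,fx=3.3,fy=3.3,interpolation=cv2.INTER_CUBIC))
a=cv2.imread('pics/a_scene.png')
cv2.imwrite('pics/b_chests.png',cv2.resize(a[140:340,130:300],None,fx=3,fy=3,interpolation=cv2.INTER_CUBIC))
E
```

```text
(no output)
```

View pics/b_chest.png

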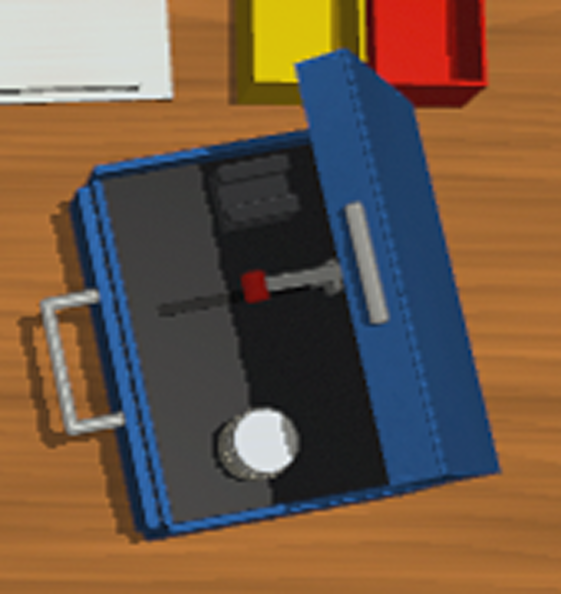

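View pics/b_mal.png

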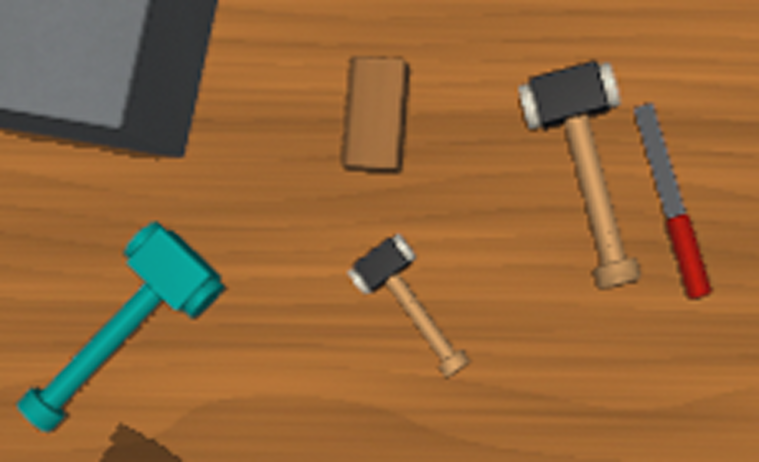

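View pics/b_chests.png

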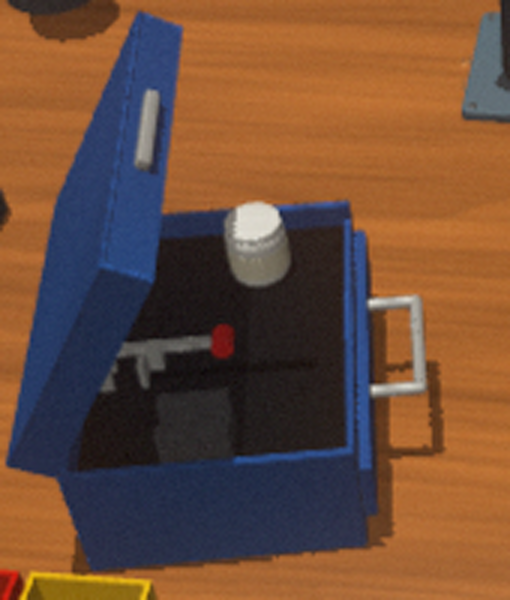

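```bash
cat > fit.py <<'E'
from h import *
from scipy.optimize import least_squares
C=[('top',(383.6,221.5),(-177,52,88)),('top',(391.2,260.9),(-177,-52,88)),
('scene',(270,240),(-177,-52,88)),('scene',(270,269.3),(-177,52,88)),
('top',(398.8,182.1),(-120,160,130)),('top',(419.4,290),(-120,-160,130)),
('scene',(246.7,290),(-120,160,130)),('scene',(246.7,207.7),(-120,-160,130)),
('top',(447.4,217),(-10,30,140)),('scene',(204,254),(-10,30,140))]
M={c:camera_model(c) for c in('top','scene')}
def W(p,L):
    c,s=np.cos(p[2]),np.sin(p[2]); L=np.asarray(L,float)
    return np.array([p[0]+c*L[0]-s*L[1],p[1]+s*L[0]+c*L[1],L[2]])
if __name__=='__main__':
    f=lambda p:np.hstack([proj(c,W(p,L),M[c])-px for c,px,L in C])
    r=least_squares(f,[578,-253,np.radians(-79)],loss='soft_l1')
    print(r.x,np.degrees(r.x[2])); print(f(r.x).reshape(-1,2))
    p=r.x
    for n,L in dict(mid=(0,0,104),grip=(-10,30,140),piv=(100,30,118),hand=(-177,0,88)).items(): print(n,W(p,L))
    segs=[((-120,-160,130),(-120,160,130)),((-120,160,130),(120,160,130)),((-120,-160,130),(120,-160,130)),((-120,-160,0),(-120,160,0)),((-120,160,130),(-120,160,0)),((-177,-55,88),(-177,55,88)),((-10,30,140),(100,30,118)),((-10,18,140),(-10,42,140)),((-132,-151,98),(-132,151,98)),((-120,160,0),(120,160,0))]
    for c,b in (('top',(370,130,170,180)),('scene',(130,140,170,200))):
        k=3.3 if c=='top' else 3
        a=cv2.imread(f'pics/a_{c}.png')[b[1]:b[1]+b[3],b[0]:b[0]+b[2]]; a=cv2.resize(a,None,fx=k,fy=k,interpolation=cv2.INTER_CUBIC)
        for A,B in segs:
            q=[tuple(int(v) for v in (proj(c,W(p,L),M[c])+.5-b[:2])*k) for L in(A,B)]
            cv2.line(a,q[0],q[1],(0,255,0),1)
        cv2.imwrite(f'pics/c_{c}.png',a)
E
python3 fit.py
```

```text
[ 578.8 -248.8   -1.4] -79.44244813245363
[[-0.2  1.2]
 [-1.1 -2.7]
 [-1.7  1.1]
 [-0.7 -1. ]
 [-0.9 -2.4]
 [ 0.3  1.6]
 [-0.4  1. ]
 [-0.1 -1.6]
 [-1.4  0.3]
 [-0.2 -0.6]]
mid [ 578.8 -248.8  104. ]
grip [ 606.5 -233.5  140. ]
piv [ 626.6 -341.6  118. ]
hand [546.4 -74.8  88. ]
```

View pics/c_top.png

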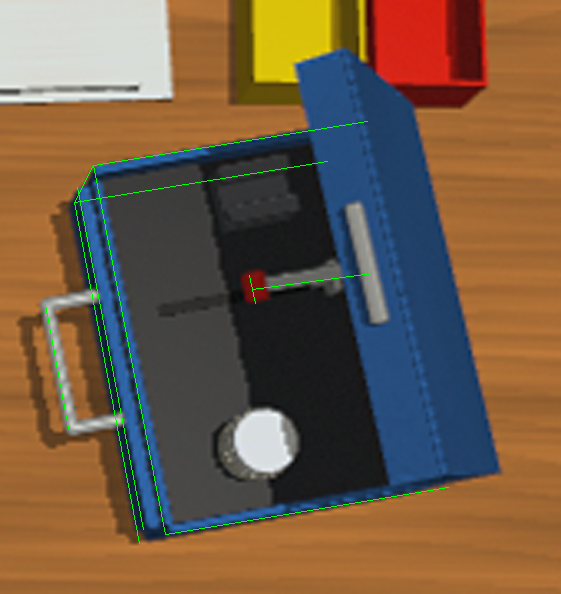

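View pics/c_scene.png

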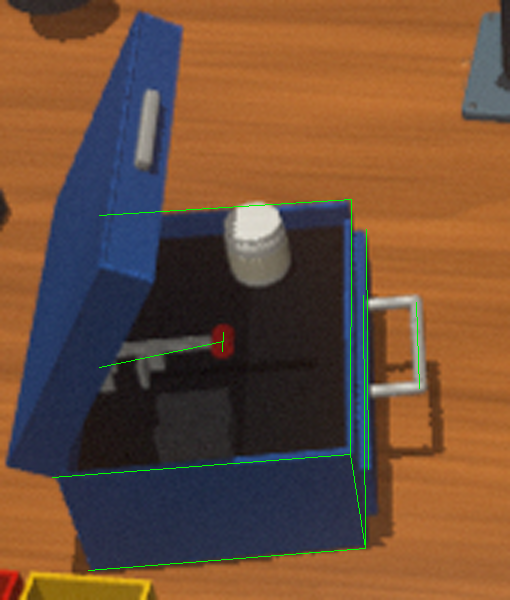

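```bash
cat >> h.py <<'E'
P=np.array([578.8,-248.8,np.radians(-79.44)])
X=np.array([np.cos(P[2]),np.sin(P[2]),0]);Y=np.array([-X[1],X[0],0]);Z=np.array([0,0,1.])
def loc(L): return np.array([P[0],P[1],0])+L[0]*X+L[1]*Y+L[2]*Z
def toloc(w): d=np.array(w)-[P[0],P[1],0]; return np.array([d@X,d@Y,d[2]])
def frame(xd,f):
    f=f/np.linalg.norm(f); xd=xd-f*(xd@f); xd/=np.linalg.norm(xd)
    return R.from_matrix(np.c_[xd,f,np.cross(xd,f)])
def tilt(deg): t=np.radians(deg); return frame(Y,np.sin(t)*X-np.cos(t)*Z)
def go(grasp,Rt,off=54,n=None):
    p,Rc,s=state()
    tcp=np.array(grasp)-off*Rt.as_matrix()[:,1]
    d=Rc.inv().apply(tcp-p); r=(Rc.inv()*Rt).as_rotvec()
    k=max(np.linalg.norm(d)/60,np.degrees(np.linalg.norm(r))/10.3)
    print('t',s['time_s'],'tcp',p,'->',tcp,'d',np.round(d,1),'r',np.round(r,3),'rows>=',round(k,1),'F',s['force'],'open',s['opening'])
    n=n or int(np.ceil(k))
    for i in range(1,n+1): print(i,np.round(d*i/n,1).tolist(),np.round(r*i/n,3).tolist())
E
python3 - <<'E'
from h import *
G=np.array([608,-234,140.]); Rt=tilt(42)
b=-Rt.as_matrix()[:,1]
go(G+80*b,Rt)
E
```

```text
t 1.45 tcp [186.9 517.3 303.9] -> [ 591.6 -145.9  239.6] d [-486.1   64.3 -605.9] r [-0.7  1.   0.4] rows>= 13.0 F [ 0.4  0.2 -0.5] open 85.38483745421273
1 [-37.4, 4.9, -46.6] [-0.051, 0.076, 0.029]
2 [-74.8, 9.9, -93.2] [-0.102, 0.152, 0.059]
3 [-112.2, 14.8, -139.8] [-0.153, 0.229, 0.088]
4 [-149.6, 19.8, -186.4] [-0.205, 0.305, 0.117]
5 [-187.0, 24.7, -233.1] [-0.256, 0.381, 0.146]
6 [-224.4, 29.7, -279.7] [-0.307, 0.457, 0.176]
7 [-261.7, 34.6, -326.3] [-0.358, 0.534, 0.205]
8 [-299.1, 39.6, -372.9] [-0.409, 0.61, 0.234]
9 [-336.5, 44.5, -419.5] [-0.46, 0.686, 0.263]
10 [-373.9, 49.5, -466.1] [-0.511, 0.762, 0.293]
11 [-411.3, 54.4, -512.7] [-0.562, 0.839, 0.322]
12 [-448.7, 59.4, -559.3] [-0.614, 0.915, 0.351]
13 [-486.1, 64.3, -605.9] [-0.665, 0.991, 0.38]
```

>>> arm_command(delta_pos=[[-37,5,-47],[-75,10,-93],[-112,15,-140],[-150,20,-186],[-187,25,-233],[-224,30,-280],[-262,35,-326],[-299,40,-373]], rot=[[-0.05,0.08,0.03],[-0.1,0.15,0.06],[-0.15,0.23,0.09],[-0.2,0.3,0.12],[-0.26,0.38,0.15],[-0.31,0.46,0.18],[-0.36,0.53,0.2],[-0.41,0.61,0.23]], hand=[100,100,100,100,100,100,100,100], grip_force=30)

```text
time_s: 2.45
ee_pos: [436.8, 107.6, 264.1]
ee_rot: [-116.2, 5.0, 33.2]
force: [0.2, 1.3, -0.5]
opening: 51.9
```

```bash
python3 - <<'E'
from h import *
G=np.array([608,-234,140.]); Rt=tilt(42)
go(G-80*Rt.as_matrix()[:,1],Rt)
E
```

```text
t 2.45 tcp [436.8 107.6 264.1] -> [ 591.6 -145.9  239.6] d [  -7.2  153.6 -255.3] r [-0.3  0.4  0.1] rows>= 5.0 F [ 0.2  1.3 -0.5] open 51.940876901839815
1 [-1.4, 30.7, -51.1] [-0.051, 0.075, 0.03]
2 [-2.9, 61.4, -102.1] [-0.102, 0.151, 0.06]
3 [-4.3, 92.1, -153.2] [-0.153, 0.226, 0.09]
4 [-5.8, 122.8, -204.2] [-0.204, 0.301, 0.12]
5 [-7.2, 153.6, -255.3] [-0.255, 0.377, 0.15]
```

>>> arm_command(delta_pos=[[-1,31,-51],[-3,61,-102],[-4,92,-153],[-6,123,-204],[-7,154,-255],[-7,154,-255],[-7,154,-255]], rot=[[-0.05,0.075,0.03],[-0.1,0.15,0.06],[-0.15,0.225,0.09],[-0.205,0.3,0.12],[-0.255,0.377,0.15],[-0.255,0.377,0.15],[-0.255,0.377,0.15]], hand=[100,100,100,100,100,100,100])

```text
time_s: 3.32
ee_pos: [591.0, -143.7, 237.7]
ee_rot: [-131.9, 0.2, 10.7]
force: [-0.2, -0.3, 0.4]
opening: 51.6
```

```bash
python3 - <<'E'
from h import *
m=camera_model('wrist');p,Rc,s=state()
im=read_camera('wrist')
cv2.imwrite('pics/d_w.png',im[:,:,::-1])
print(p,s['ee_rot'],s['force'])
for n in('stay_grip','stay_pivot','drawer_handle'):
    for q in tip_of(n,'wrist')[:2]: print(n,q['conf'],np.array(q['position']))
for n,g in dict(grip=(608,-234,140),fit=(606.5,-233.5,140),tips=p+Rc.apply([0,60,0])).items(): print(n,proj('wrist',g,m))
im=read_camera('scene'); cv2.imwrite('pics/d_s.png',im[:,:,::-1])
E
```

```text
[ 591.  -143.7  237.7] [-131.9    0.2   10.7] [-0.2 -0.3  0.4]
stay_grip 0.96 [313.3 270.8]
stay_pivot 0.79 [313.3 304.7]
grip [315.  266.7]
fit [312.6 266. ]
tips [313.5 321.1]
```

View pics/d_w.png

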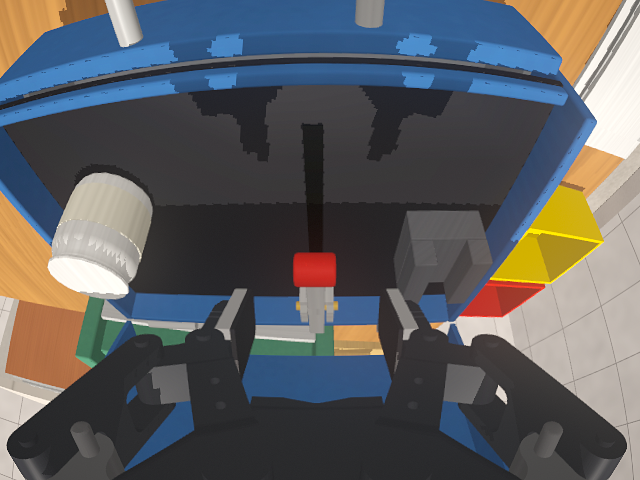

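View pics/d_s.png

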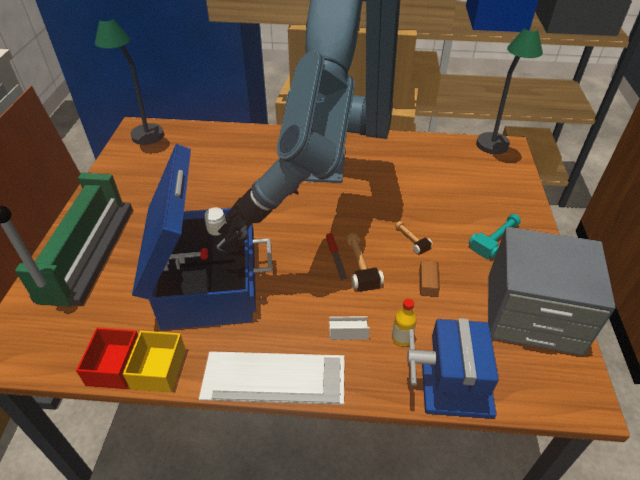

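The wrist view shows the red grip at (314,270), within 3 px of my estimate, and centred between the fingers. Advancing onto it now.

```bash
python3 - <<'E'
from h import *
G=np.array([607.5,-234.5,140.]); Rt=tilt(42)
go(G-3*Rt.as_matrix()[:,1],Rt,n=4)
E
```

```text
t 3.575 tcp [ 591.3 -142.6  238.9] -> [ 600.5 -197.   182.4] d [-1.  78.9 -3.3] r [-0.  0.  0.] rows>= 1.3 F [-0.2  0.4 -0.1] open 51.84937771368896
1 [-0.3, 19.7, -0.8] [-0.0, 0.001, 0.0]
2 [-0.5, 39.4, -1.6] [-0.001, 0.002, 0.001]
3 [-0.8, 59.2, -2.5] [-0.001, 0.003, 0.001]
4 [-1.0, 78.9, -3.3] [-0.002, 0.004, 0.002]
```

>>> arm_command(delta_pos=[[0,20,-1],[-1,40,-1],[-1,60,-2],[-1,78,-2],[-1,78,-2],[-1,78,-2],[-1,78,-2],[-1,78,-2]], rot=[[0,0,0],[0,0,0],[0,0,0],[0,0,0],[0,0,0],[0,0,0],[0,0,0],[0,0,0]], hand=[100,100,100,100,190,190,230,230], grip_force=25)

```text
time_s: 4.58
ee_pos: [599.9, -197.1, 181.6]
ee_rot: [-131.9, 0.2, 10.6]
force: [-0.7, -7.9, -4.9]
opening: 23.6
```

```bash
python3 - <<'E'
from h import *
m=camera_model('wrist');p,Rc,s=state()
im=read_camera('wrist')
cv2.imwrite('pics/e_w.png',im[:,:,::-1])
print(p,s['ee_rot'],s['force'],s['opening'])
E
```

```text
[ 599.9 -197.1  181.6] [-131.9    0.2   10.6] [-0.7 -7.9 -4.9] 23.56346063332284
```

View pics/e_w.png

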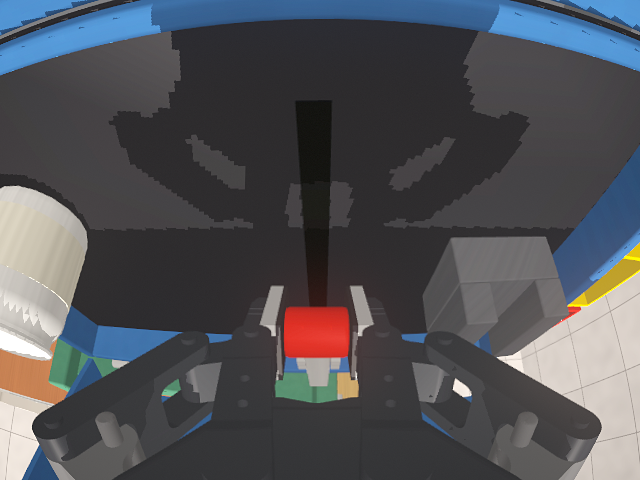

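>>> arm_command(delta_pos=[[0,-5,-7],[0,-9,-14],[0,-13,-22],[0,-16,-30],[0,-18,-38],[0,-20,-46],[0,-21,-54],[0,-22,-62]], rot=[[0,0,0],[0,0,0],[0,0,0],[0,0,0],[0,0,0],[0,0,0],[0,0,0],[0,0,0]], hand=[230,230,230,230,230,230,230,230])

```text
time_s: 5.62
ee_pos: [605.9, -227.4, 239.8]
ee_rot: [-131.9, 0.1, 10.7]
force: [-3.5, 0.4, -3.9]
opening: 23.6
```

```bash
python3 - <<'E'
from h import *
m=camera_model('wrist');p,Rc,s=state()
im=read_camera('wrist')
cv2.imwrite('pics/f_w.png',im[:,:,::-1])
im=read_camera('scene')
cv2.imwrite('pics/f_s.png',cv2.resize(im[140:340,130:330,::-1],None,fx=3,fy=3))
print(p,s['ee_rot'],s['force'],s['opening'],toloc(p+Rc.apply([0,57,0])))
E
```

```text
[ 605.9 -227.4  239.8] [-131.9    0.1   10.7] [-3.5  0.4 -3.9] 23.571196627120187 [ 22.   30.6 197.4]
```

View pics/f_w.png

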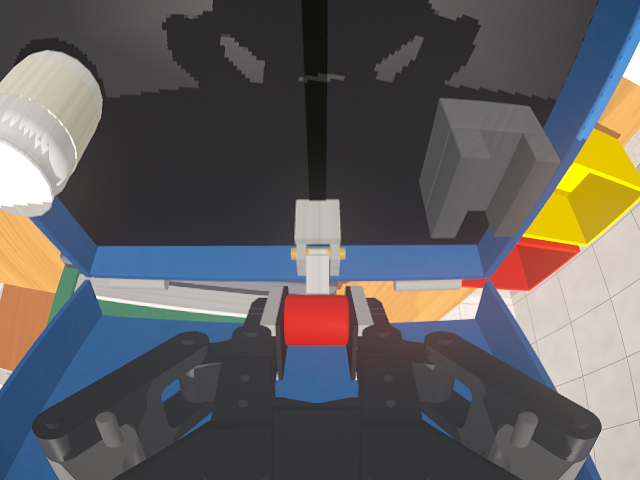

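View pics/f_s.png

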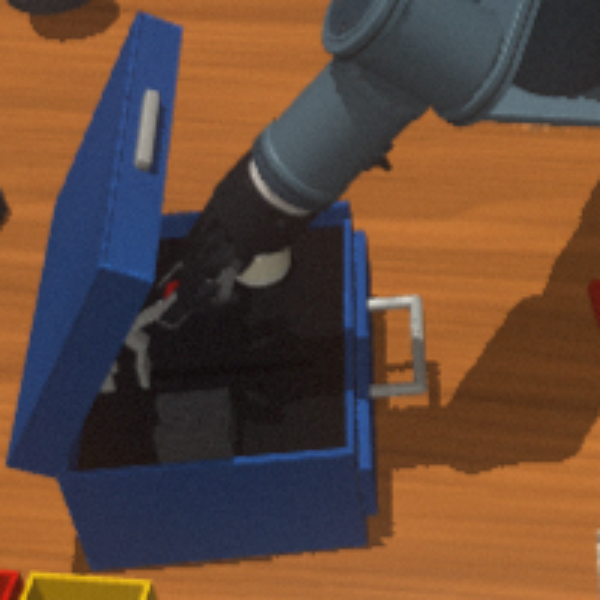

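Stay is up at about 0.6 rad, with the red grip still in the pads. Letting go and backing out along the tool.

>>> arm_command(delta_pos=[[0,0,0],[0,0,0],[0,0,0],[0,-40,0],[0,-90,5],[0,-120,10]], rot=[[0,0,0],[0,0,0],[0,0,0],[0,0,0],[0,0,0],[0,0,0]], hand=[120,120,120,120,110,110])

```text
time_s: 6.48
ee_pos: [590.6, -140.1, 324.2]
ee_rot: [-132.0, -0.1, 10.7]
force: [-0.7, 0.5, -0.3]
opening: 47.9
```

```bash
python3 - <<'E'
from h import *
im=read_camera('wrist'); cv2.imwrite('pics/g_w.png',im[:,:,::-1])
m=camera_model('wrist')
for a in (.4,.5,.6,.7):
    print(a,proj('wrist',loc([100-112.2*np.cos(a+.197),30,118+112.2*np.sin(a+.197)]),m))
print(tip_of('stay_grip','wrist')[:1],tip_of('drawer_handle','wrist')[:1], proj('wrist',loc([-177,0,88]),m))
for x in(1,-1):
    print(x);go(loc([-177,0,140]),frame(x*X,-Z))
E
```

```text
0.4 [310.  221.3]
0.5 [310.  237.3]
0.6 [310. 253.]
0.7 [310.1 268. ]
[{'position': [314.6, 253.0], 'conf': 0.71}] [] [257.9 -88.6]
1
t 6.625 tcp [ 590.9 -140.3  323.5] -> [546.4 -74.8 194. ] d [-31.6  47.7 140.6] r [0.6 1.5 0.6] rows>= 9.5 F [-0.1  0.1  0.3] open 48.76111135862473
1 [-3.2, 4.8, 14.1] [0.057, 0.15, 0.058]
2 [-6.3, 9.5, 28.1] [0.114, 0.3, 0.115]
3 [-9.5, 14.3, 42.2] [0.171, 0.449, 0.173]
4 [-12.6, 19.1, 56.2] [0.228, 0.599, 0.23]
5 [-15.8, 23.8, 70.3] [0.286, 0.749, 0.288]
6 [-19.0, 28.6, 84.4] [0.343, 0.899, 0.345]
7 [-22.1, 33.4, 98.4] [0.4, 1.048, 0.403]
8 [-25.3, 38.1, 112.5] [0.457, 1.198, 0.46]
9 [-28.4, 42.9, 126.6] [0.514, 1.348, 0.518]
10 [-31.6, 47.7, 140.6] [0.571, 1.498, 0.576]
-1
t 6.625 tcp [ 590.9 -140.3  323.5] -> [546.4 -74.8 194. ] d [-31.6  47.7 140.6] r [ 0.6 -1.5 -0.6] rows>= 9.4 F [-0.1  0.1  0.3] open 48.76111135862473
1 [-3.2, 4.8, 14.1] [0.057, -0.149, -0.057]
2 [-6.3, 9.5, 28.1] [0.115, -0.298, -0.114]
3 [-9.5, 14.3, 42.2] [0.172, -0.447, -0.171]
4 [-12.6, 19.1, 56.2] [0.23, -0.596, -0.228]
5 [-15.8, 23.8, 70.3] [0.287, -0.745, -0.285]
6 [-19.0, 28.6, 84.4] [0.345, -0.894, -0.342]
7 [-22.1, 33.4, 98.4] [0.402, -1.043, -0.399]
8 [-25.3, 38.1, 112.5] [0.46, -1.192, -0.456]
9 [-28.4, 42.9, 126.6] [0.517, -1.341, -0.513]
10 [-31.6, 47.7, 140.6] [0.575, -1.49, -0.57]
```

View pics/g_w.png

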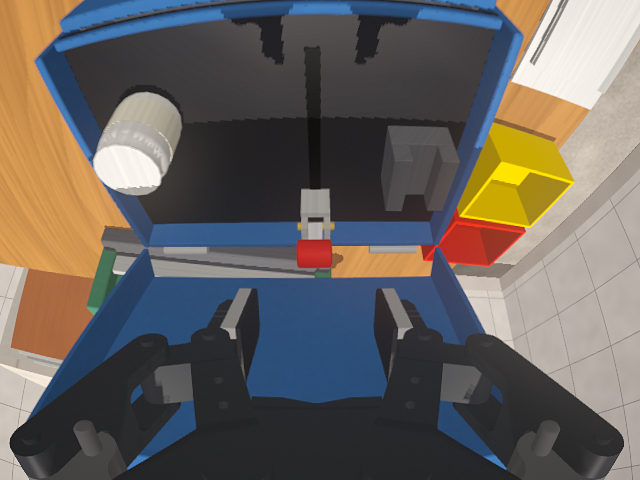

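>>> arm_command(delta_pos=[[-3,5,7],[-6,9,14],[-9,14,28],[-13,19,42],[-16,24,62],[-19,29,78],[-22,33,94],[-25,38,112]], rot=[[0.057,0.15,0.058],[0.114,0.3,0.115],[0.171,0.45,0.173],[0.228,0.6,0.23],[0.286,0.75,0.288],[0.343,0.9,0.345],[0.4,1.05,0.403],[0.457,1.2,0.46]], hand=[110,110,110,110,110,110,110,110])

```text
time_s: 7.62
ee_pos: [554.4, -89.9, 217.3]
ee_rot: [-97.5, -5.3, -62.5]
force: [-1.2, 0.1, -0.4]
opening: 48.6
```

```bash
sed -i 's/578.8,-248.8,np/580.5,-248.8,np/' h.py; python3 - <<'E'
from h import *
go(loc([-177,0,135]),frame(X,-Z))
E
```

```text
t 7.625 tcp [554.4 -89.9 217.3] -> [548.1 -74.8 189. ] d [-18.9  26.2   4.8] r [0.1 0.3 0.1] rows>= 1.8 F [-1.2  0.1 -0.4] open 48.64838106901605
1 [-9.4, 13.1, 2.4] [0.058, 0.145, 0.056]
2 [-18.9, 26.2, 4.8] [0.116, 0.289, 0.112]
```

>>> arm_command(delta_pos=[[-9,10,2],[-19,18,5],[-19,26,5],[-19,26,5]], rot=[[0.058,0.145,0.056],[0.116,0.29,0.112],[0.116,0.29,0.112],[0.116,0.29,0.112]], hand=[110,110,110,110])

```text
time_s: 8.12
ee_pos: [547.8, -74.6, 189.7]
ee_rot: [-90.2, -0.1, -79.0]
force: [-0.1, 0.2, 1.6]
opening: 48.1
```

```bash
python3 - <<'E'
from h import *
m=camera_model('wrist'); im=read_camera('wrist')
for L in ((-177,-55,88),(-177,55,88),(-177,0,88)):
    q=proj('wrist',loc(L),m); print(q); 
print(tip_of('drawer_handle','wrist')[:1])
cv2.imwrite('pics/h_w.png',im[:,:,::-1])
go(loc([-177,0,92]),frame(X,-Z))
E
```

```text
[315.  373.4]
[316.4 170.2]
[315.6 282.6]
[{'position': [319.7, 287.7], 'conf': 0.69}]
t 8.225 tcp [548.6 -74.2 190.6] -> [548.1 -74.8 146. ] d [ 0.4 44.6 -0.6] r [0. 0. 0.] rows>= 0.7 F [ 0.6 -0.5  0. ] open 48.628490273615306
1 [0.4, 44.6, -0.6] [0.001, 0.008, 0.002]
```

View pics/h_w.png

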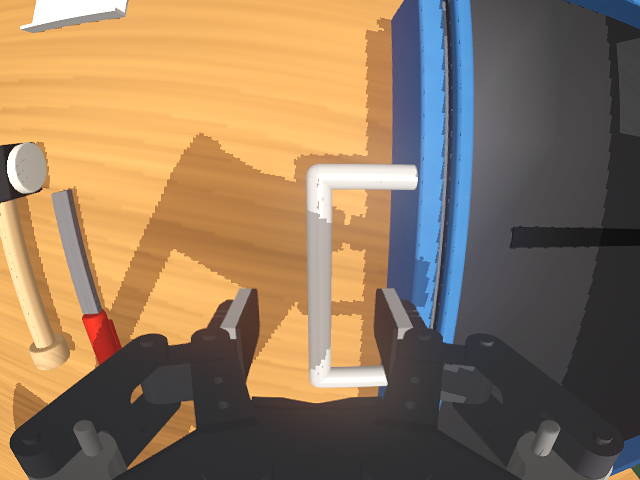

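>>> arm_command(delta_pos=[[0,0,0],[1,15,0],[1,30,0],[1,43,0],[1,43,0],[1,43,0],[1,43,0],[1,43,0]], rot=[[0,0.008,0],[0,0.008,0],[0,0.008,0],[0,0.008,0],[0,0.008,0],[0,0.008,0],[0,0.008,0],[0,0.008,0]], hand=[140,140,140,140,240,240,240,240], grip_force=40)

```text
time_s: 9.22
ee_pos: [548.2, -74.9, 147.3]
ee_rot: [-90.1, -0.1, -79.6]
force: [1.4, -0.6, -9.6]
opening: 10.3
```

>>> arm_command(delta_pos=[[-8,0,0],[-25,0,0],[-45,0,0],[-65,0,0],[-85,0,0],[-105,0,0],[-120,0,0],[-129,0,0]], rot=[[0,0,0],[0,0,0],[0,0,0],[0,0,0],[0,0,0],[0,0,0],[0,0,0],[0,0,0]], hand=[240,240,240,240,240,240,240,240])

```text
time_s: 10.22
ee_pos: [523.1, 52.2, 147.3]
ee_rot: [-90.3, -0.3, -79.3]
force: [-5.2, -31.9, -13.0]
opening: 9.9
```

>>> arm_command(delta_pos=[[0,0,0],[0,0,0]], rot=[[0,0,0],[0,0,0]], hand=[240,240])

```text
time_s: 10.48
ee_pos: [523.1, 51.8, 147.3]
ee_rot: [-90.3, -0.2, -79.5]
force: [-5.8, -10.6, -8.0]
opening: 10.1
```

```bash
python3 - <<'E'
from h import *
p,Rc,s=state(); print(p,s['force'],s['opening'],toloc(p))
im=read_camera('top'); cv2.imwrite('pics/i_t.png',cv2.resize(im[120:330,200:540,::-1],None,fx=2.3,fy=2.3,interpolation=cv2.INTER_CUBIC))
E
```

```text
[523.1  51.8 147.3] [ -5.8 -10.6  -8. ] 10.052362258326726 [-306.    -1.3  147.3]
```

View pics/i_t.png

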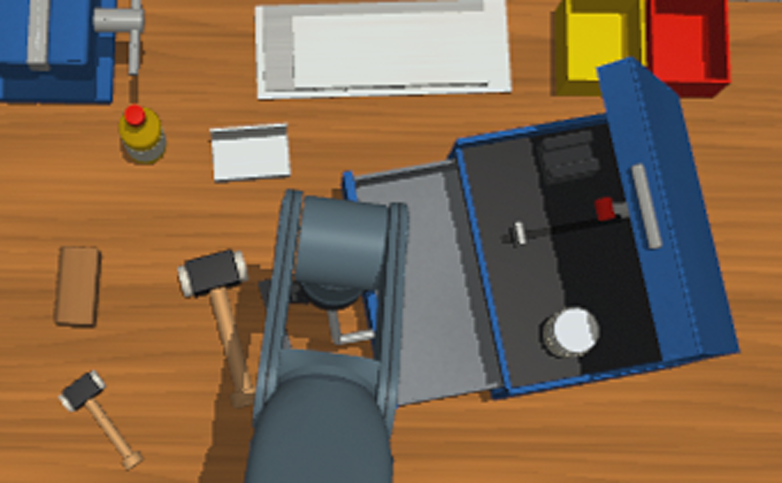

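```bash
python3 - <<'E'
from h import *
a=atz('top',(294.2,247.9),30);b=atz('top',(303.9,288.8),30);print(a,b,np.degrees(np.arctan2(*(a-b)[1::-1])))
# scene: view
M=np.array([513,189,22.])
yaw=np.arctan2(*(a-b)[1::-1]); mx=np.array([np.cos(yaw),np.sin(yaw),0]); my=np.array([-mx[1],mx[0],0])
for k in(-122,32,76): print(proj('top',M+k*mx),proj('scene',M+k*mx))
p,Rc,s=state()
go(M+[0,0,110],frame(-my,-Z))
E
```

```text
[527.5 191.9  30. ] [407.5 160.2  30. ] 14.753774626940409
[304.7 293.3] [354.  238.1]
[292.7 242.8] [365.8 275.8]
[289.3 228.6] [369.5 287.7]
t 10.525 tcp [523.1  51.8 147.3] -> [513. 189. 186.] d [-136.6  -39.3   15. ] r [ 0.  -0.1  0. ] rows>= 2.4 F [ -6.5 -11.4  -7.6] open 10.070996504986322
1 [-45.5, -13.1, 5.0] [0.002, -0.025, 0.001]
2 [-91.1, -26.2, 10.0] [0.003, -0.049, 0.002]
3 [-136.6, -39.3, 15.0] [0.005, -0.074, 0.003]
```

>>> arm_command(delta_pos=[[0,0,0],[0,0,0],[0,0,0],[0,-50,0],[0,-100,0]], rot=[[0,0,0],[0,0,0],[0,0,0],[0,0,0],[0,0,0]], hand=[140,140,140,140,100])

```text
time_s: 11.15
ee_pos: [525.1, 52.6, 248.8]
ee_rot: [-90.0, -0.1, -79.6]
force: [0.9, -0.6, 0.2]
opening: 51.8
```

```bash
python3 - <<'E'
from h import *
im=read_camera('wrist'); cv2.imwrite('pics/j_w.png',im[:,:,::-1])
im=read_camera('scene'); cv2.imwrite('pics/j_s.png',im[:,:,::-1])
im=read_camera('top'); cv2.imwrite('pics/j_t.png',im[:,:,::-1])
p,Rc,s=state(); print(p,s['force'],s['opening'],s['time_s'])
E
```

```text
[527.1  52.4 251.3] [-0.3 -0.2 -0.4] 51.764072911598475 11.3
```

View pics/j_w.png

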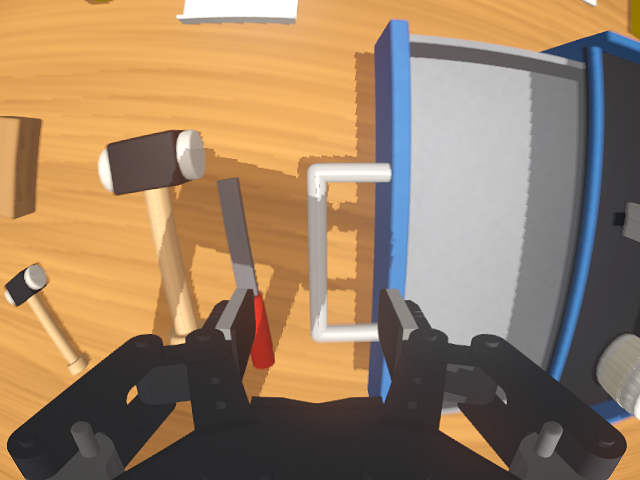

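View pics/j_s.png

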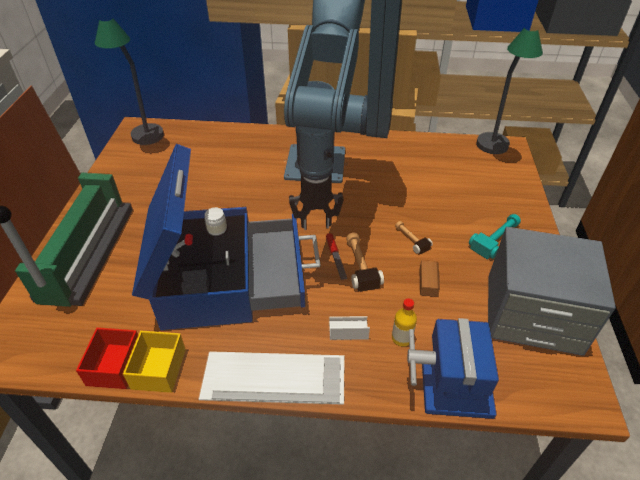

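```bash
python3 - <<'E'
from h import *
yaw=np.radians(14.75); my=np.array([-np.sin(yaw),np.cos(yaw),0])
go(np.array([512,189,22+120]),frame(-my,-Z),n=3)
E
```

```text
t 11.3 tcp [527.1  52.4 251.3] -> [512. 189. 196.] d [-137.2   54.8    9.6] r [-0.  -0.1  0. ] rows>= 2.5 F [-0.3 -0.2 -0.4] open 51.764072911598475
1 [-45.7, 18.3, 3.2] [-0.003, -0.025, 0.001]
2 [-91.5, 36.6, 6.4] [-0.005, -0.05, 0.003]
3 [-137.2, 54.8, 9.6] [-0.008, -0.075, 0.004]
```

>>> arm_command(delta_pos=[[-45,10,3],[-91,28,6],[-137,52,10],[-137,52,10]], rot=[[0,-0.025,0],[0,-0.05,0],[0,-0.075,0],[0,-0.075,0]], hand=[100,100,100,100])

```text
time_s: 11.8
ee_pos: [507.6, 191.3, 192.4]
ee_rot: [-90.3, 0.0, -75.0]
force: [0.1, -0.3, 0.2]
opening: 51.5
```

```bash
python3 - <<'E'
from h import *
m=camera_model('wrist'); p,Rc,s=state(); im=read_camera('wrist'); cv2.imwrite('pics/k_w.png',im[:,:,::-1])
print(p,s['ee_rot'])
yaw=np.radians(14.75); mx=np.array([np.cos(yaw),np.sin(yaw),0])
for q in tip_of('mallet_grip','wrist'): print(q, atz('wrist',q['position'],22,m))
for k in (-122,-80,0,32,76): print(k,proj('wrist',np.array([512,189,22])+k*mx,m))
E
```

```text
[507.6 191.3 192.4] [-90.3   0.  -75. ]
{'position': [109.6, 337.9], 'conf': 0.96} [383.3 337.2  22. ]
{'position': [326.4, 249.6], 'conf': 0.79} [505.5 183.3  22. ]
-122 [319.5 386.2]
-80 [319.9 342.2]
0 [320.7 238.5]
32 [321.  190.9]
76 [321.3 123. ]
```

View pics/k_w.png

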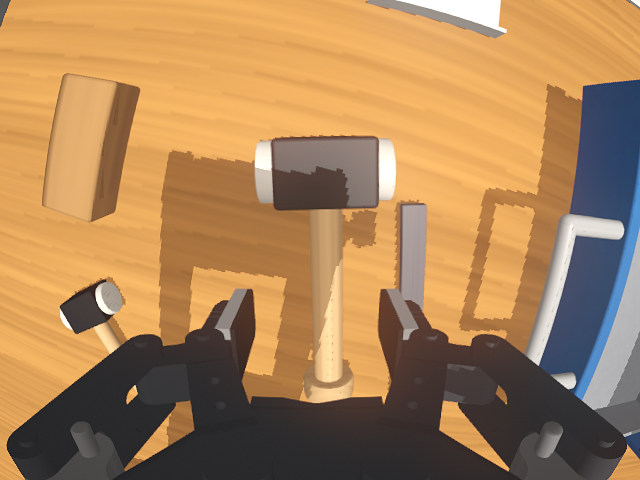

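```bash
python3 - <<'E'
from h import *
m=camera_model('wrist'); 
yaw=np.radians(14.75); mx=np.array([np.cos(yaw),np.sin(yaw),0]); my=np.array([-mx[1],mx[0],0])
M0=np.array([512,189,22])
for px,z in (((326,209),44),((326,136),44),((326.5,225),30),((328,360),30),((328.5,402),22),((328.5,402),30),((272.5,174),30),((379,172),30),((259,172),22),((393,170),22)):
    d=atz('wrist',px,z,m)-M0; print(px,z,'along',round(d@mx,1),'side',round(d@my,1))
go(M0+[0,0,0],frame(-my,-Z))
E
```

```text
(326, 209) 44 along 25.7 side -5.9
(326, 136) 44 along 69.3 side -5.7
(326.5, 225) 30 along 12.6 side -6.7
(328, 360) 30 along -90.0 side -8.9
(328.5, 402) 22 along -138.4 side -10.3
(328.5, 402) 30 along -131.6 side -10.0
(272.5, 174) 30 along 45.7 side 27.5
(379, 172) 30 along 47.2 side -39.8
(259, 172) 22 along 46.5 side 37.4
(393, 170) 22 along 48.1 side -50.5
t 11.9 tcp [509.6 188.9 194.5] -> [512. 189.  76.] d [  0.4 118.5   2.6] r [0. 0. 0.] rows>= 2.0 F [ 0.3 -0.7 -0. ] open 52.056643099423646
1 [0.2, 59.3, 1.3] [0.001, 0.001, 0.001]
2 [0.4, 118.5, 2.6] [0.002, 0.001, 0.002]
```

>>> arm_command(delta_pos=[[2,20,0],[4,50,-2],[6,80,-3],[6,100,-3],[6,112,-3],[6,112,-3],[6,112,-3]], rot=[[0,0,0],[0,0,0],[0,0,0],[0,0,0],[0,0,0],[0,0,0],[0,0,0]], hand=[100,100,100,100,100,100,100])

```text
time_s: 12.78
ee_pos: [509.5, 181.7, 84.3]
ee_rot: [-89.9, -0.1, -75.3]
force: [0.3, 0.4, -0.3]
opening: 51.7
```

```bash
python3 - <<'E'
from h import *
p,Rc,s=state(); im=read_camera('wrist'); cv2.imwrite('pics/l_w.png',im[:,:,::-1])
print(p,s['ee_rot'],s['force'],s['opening'])
E
```

```text
[509.5 181.7  84.3] [-89.9  -0.1 -75.3] [ 0.3  0.4 -0.3] 51.67189006625526
```

View pics/l_w.png

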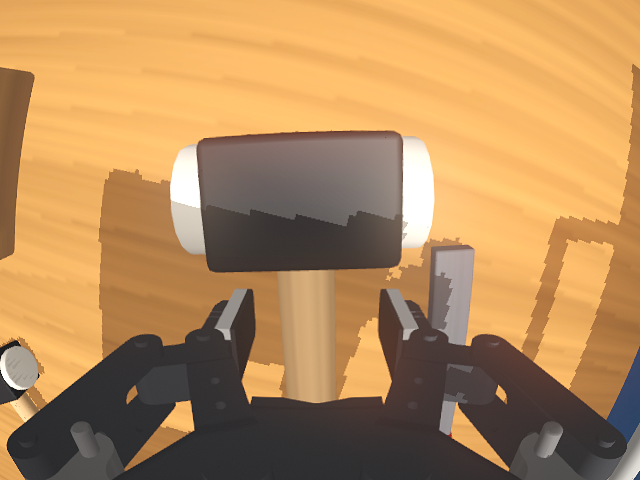

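Handle lies between the jaws (col 308) and the head is ahead of the pads, so I'm closing and lifting.

>>> arm_command(delta_pos=[[-2,0,0],[-2,0,0],[-2,0,0],[-2,0,0],[-2,0,0],[-2,-20,0],[-2,-60,0],[-2,-110,0]], rot=[[0,0,0],[0,0,0],[0,0,0],[0,0,0],[0,0,0],[0,0,0],[0,0,0],[0,0,0]], hand=[240,240,240,240,240,240,240,240], grip_force=70)

```text
time_s: 13.82
ee_pos: [507.1, 183.9, 193.2]
ee_rot: [-90.2, -0.1, -75.3]
force: [0.8, 0.6, -2.5]
opening: 19.5
```

```bash
python3 - <<'E'
from h import *
p,Rc,s=state(); im=read_camera('wrist'); cv2.imwrite('pics/m_w.png',im[:,:,::-1])
print(p,s['ee_rot'],s['force'],s['opening'])
E
```

```text
[507.1 183.9 193.2] [-90.2  -0.1 -75.3] [ 0.8  0.6 -2.5] 19.48681244627575
```

View pics/m_w.png

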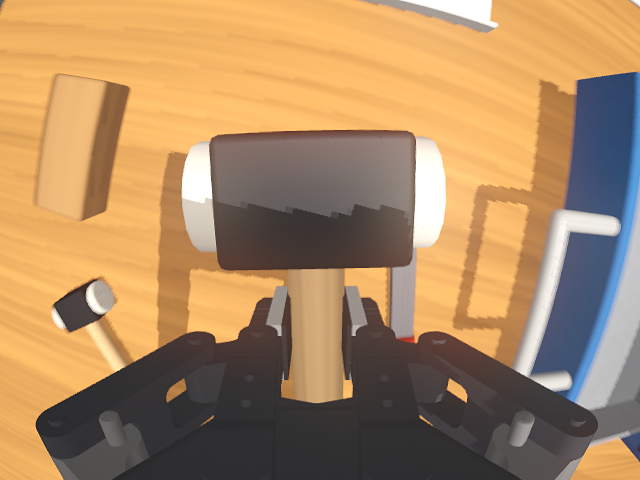

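```bash
python3 - <<'E'
from h import *
go(loc([-186,20,215-54]),frame(X,-Z),n=4)
E
```

```text
t 13.875 tcp [510.5 184.6 200.8] -> [566.1 -62.3 215. ] d [253.  -13.6  -9.1] r [-0.   0.1  0. ] rows>= 4.2 F [2.9 0.6 1.9] open 19.5576216594776
1 [63.2, -3.4, -2.3] [-0.002, 0.018, 0.001]
2 [126.5, -6.8, -4.5] [-0.004, 0.037, 0.001]
3 [189.7, -10.2, -6.8] [-0.006, 0.055, 0.002]
4 [253.0, -13.6, -9.1] [-0.008, 0.073, 0.002]
```

>>> arm_command(delta_pos=[[0,-18,0],[35,-22,-1],[75,-22,-3],[115,-22,-4],[155,-22,-6],[195,-22,-7],[235,-22,-8],[253,-22,-9]], rot=[[0,0,0],[0,0.015,0],[0,0.03,0],[0,0.045,0],[0,0.06,0],[0,0.073,0],[0,0.073,0],[0,0.073,0]], hand=[240,240,240,240,240,240,240,240])

```text
time_s: 14.88
ee_pos: [564.0, -64.8, 215.3]
ee_rot: [-90.0, -0.1, -79.5]
force: [-0.1, 0.3, -2.6]
opening: 19.6
```

>>> arm_command(delta_pos=[[0,0,0],[0,0,0]], rot=[[0,0,0],[0,0,0]], hand=[240,240])

```text
time_s: 15.12
ee_pos: [563.4, -61.8, 215.5]
ee_rot: [-90.1, -0.0, -79.4]
force: [0.9, -0.8, -2.4]
opening: 19.4
```

```bash
python3 - <<'E'
from h import *
im=read_camera('wrist'); cv2.imwrite('pics/n_w.png',im[:,:,::-1])
im=read_camera('scene'); cv2.imwrite('pics/n_s.png',cv2.resize(im[120:360,130:430,::-1],None,fx=2.5,fy=2.5))
go(loc([-186,20,123-54]),frame(X,-Z),n=4)
p,_,_=state();print(toloc(p))
E
```

```text
t 15.225 tcp [563.5 -61.5 215.7] -> [566.1 -62.3 123. ] d [ 1.1 92.7  2.4] r [0. 0. 0.] rows>= 1.5 F [ 0.1  0.2 -2.4] open 19.7840974010421
1 [0.3, 23.2, 0.6] [0.0, 0.0, 0.0]
2 [0.6, 46.4, 1.2] [0.0, 0.001, 0.0]
3 [0.9, 69.5, 1.8] [0.001, 0.001, 0.001]
4 [1.1, 92.7, 2.4] [0.001, 0.001, 0.001]
[-187.2   17.7  215.7]
```

View pics/n_w.png

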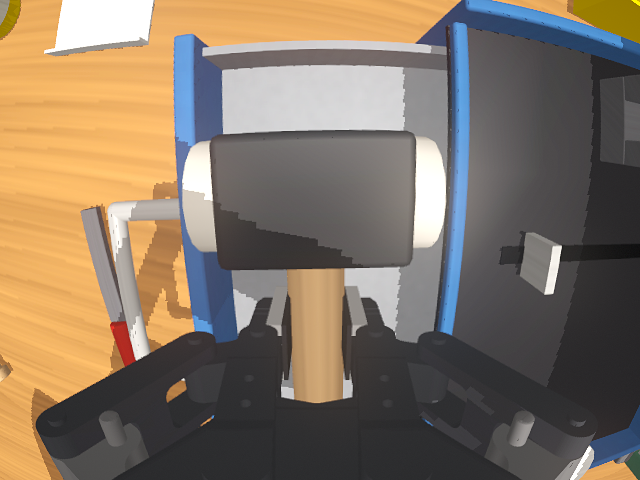

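View pics/n_s.png

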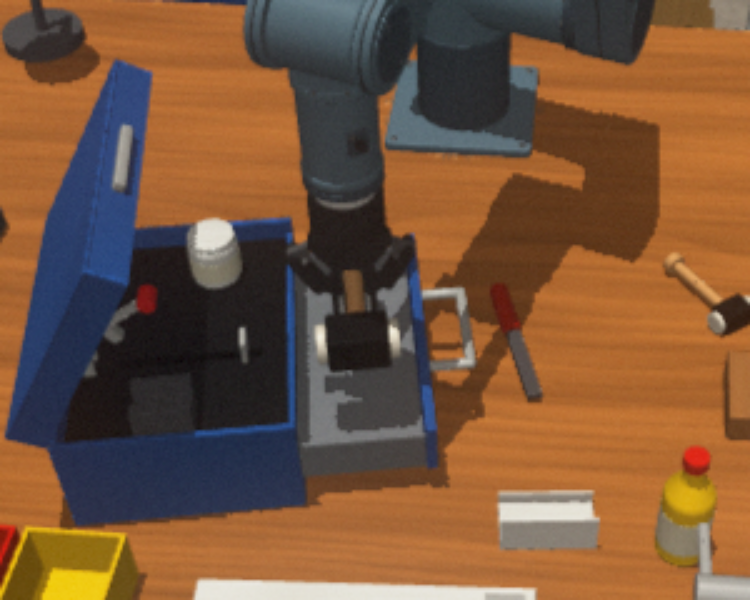

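>>> arm_command(delta_pos=[[1,25,2],[1,50,2],[1,72,2],[1,86,2],[1,92,2],[1,92,2]], rot=[[0,0,0],[0,0,0],[0,0,0],[0,0,0],[0,0,0],[0,0,0]], hand=[240,240,240,240,240,240])

```text
time_s: 15.98
ee_pos: [566.2, -63.5, 123.9]
ee_rot: [-90.0, -0.1, -79.4]
force: [-0.0, 0.1, -2.9]
opening: 19.6
```

>>> arm_command(delta_pos=[[0,2,0],[0,3,0],[0,3,0],[0,3,0],[0,3,0],[0,3,0]], rot=[[0,0,0],[0,0,0],[0,0,0],[0,0,0],[0,0,0],[0,0,0]], hand=[240,240,120,120,120,120])

```text
time_s: 16.73
ee_pos: [566.1, -63.8, 120.9]
ee_rot: [-90.0, -0.1, -79.4]
force: [-0.2, -0.1, -0.7]
opening: 45.0
```

>>> arm_command(delta_pos=[[0,-25,0],[0,-60,0],[0,-100,0],[0,-100,0],[0,-100,0]], rot=[[0,0,0],[0,0,0],[0,0,0],[0,0,0],[0,0,0]], hand=[120,120,120,120,120])

```text
time_s: 17.35
ee_pos: [565.7, -63.4, 220.5]
ee_rot: [-90.0, -0.1, -79.4]
force: [-0.4, 0.2, 0.3]
opening: 44.9
```

```bash
python3 - <<'E'
from h import *
im=read_camera('wrist'); cv2.imwrite('pics/o_w.png',im[:,:,::-1])
p,_,s=state();print(toloc(p),s['force'],s['opening'])
E
```

```text
[-185.1   19.2  219.8] [ 0.3 -0.2 -0.7] 45.17844658905163
```

View pics/o_w.png

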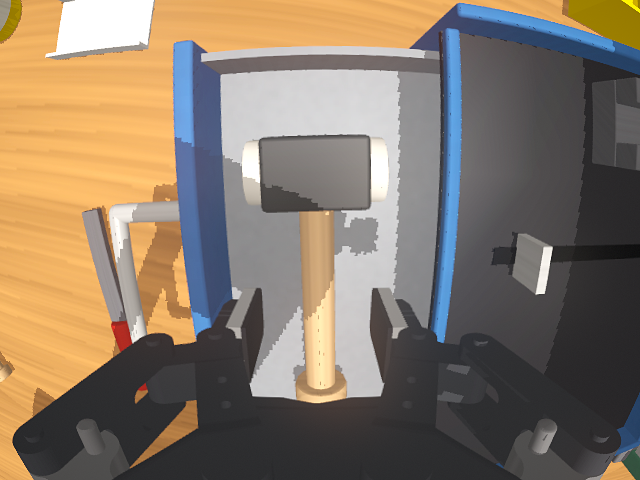

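Mallet lies flat in the drawer, clear of the walls (head around (316,172)). Next I regrip the handle and push the drawer home.

```bash
python3 - <<'E'
from h import *
go(loc([-306,-1.5,190-54]),frame(X,-Z),n=3)
E
```

```text
t 17.4 tcp [565.4 -63.4 219.8] -> [522.9  51.7 190. ] d [-121.    29.8  -20.6] r [ 0. -0.  0.] rows>= 2.1 F [ 0.3 -0.2 -0.7] open 45.17844658905163
1 [-40.3, 9.9, -6.9] [0.001, -0.0, 0.0]
2 [-80.6, 19.8, -13.7] [0.001, -0.0, 0.0]
3 [-121.0, 29.8, -20.6] [0.002, -0.0, 0.001]
```

>>> arm_command(delta_pos=[[-40,0,-7],[-80,5,-14],[-115,20,-20],[-121,30,-20],[-121,30,-20],[-121,30,-20]], rot=[[0,0,0],[0,0,0],[0,0,0],[0,0,0],[0,0,0],[0,0,0]], hand=[130,130,130,130,130,130])

```text
time_s: 18.15
ee_pos: [524.9, 50.7, 190.6]
ee_rot: [-90.0, -0.1, -79.5]
force: [-0.6, 0.2, 0.3]
opening: 41.9
```

```bash
python3 - <<'E'
from h import *
im=read_camera('wrist'); cv2.imwrite('pics/p_w.png',im[:,:,::-1])
go(loc([-306,-1.5,147-54]),frame(X,-Z),n=3)
E
```

```text
t 18.2 tcp [525.   50.6 190.8] -> [522.9  51.7 147. ] d [-1.6 43.8 -1.9] r [-0. -0.  0.] rows>= 0.7 F [-0.4  0.7 -0.8] open 42.16643120677481
1 [-0.5, 14.6, -0.6] [-0.0, -0.0, 0.001]
2 [-1.0, 29.2, -1.2] [-0.0, -0.001, 0.001]
3 [-1.6, 43.8, -1.9] [-0.0, -0.001, 0.002]
```

View pics/p_w.png

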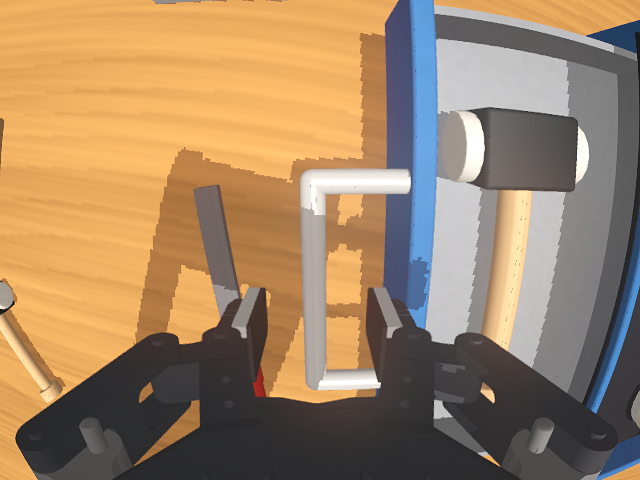

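>>> arm_command(delta_pos=[[-1,15,0],[-1,30,-1],[-1,43,-1],[-1,43,-1],[-1,43,-1],[-1,43,-1],[-1,43,-1],[-1,43,-1]], rot=[[0,0,0],[0,0,0],[0,0,0],[0,0,0],[0,0,0],[0,0,0],[0,0,0],[0,0,0]], hand=[140,140,140,240,240,240,240,240], grip_force=40)

```text
time_s: 19.2
ee_pos: [522.8, 51.7, 147.1]
ee_rot: [-90.1, -0.2, -79.4]
force: [0.4, -4.3, -7.7]
opening: 10.5
```

>>> arm_command(delta_pos=[[8,0,0],[24,0,0],[43,0,0],[62,0,0],[81,0,0],[100,0,0],[116,0,0],[124,0,0]], rot=[[0,0,0],[0,0,0],[0,0,0],[0,0,0],[0,0,0],[0,0,0],[0,0,0],[0,0,0]], hand=[240,240,240,240,240,240,240,240])

```text
time_s: 20.2
ee_pos: [547.1, -71.4, 147.2]
ee_rot: [-89.9, -0.1, -79.6]
force: [8.4, 4.1, -16.9]
opening: 10.4
```

>>> arm_command(delta_pos=[[3,0,0],[5,0,0],[7,0,0],[7,0,0]], rot=[[0,0,0],[0,0,0],[0,0,0],[0,0,0]], hand=[240,240,240,240])

```text
time_s: 20.7
ee_pos: [548.1, -76.3, 147.2]
ee_rot: [-89.9, 0.0, -79.5]
force: [8.1, 7.7, -16.4]
opening: 10.1
```

```bash
python3 - <<'E'
from h import *
p,_,s=state();print(toloc(p),s['force'],s['opening'])
E
```

```text
[-175.5   -0.2  147.2] [  8.1   7.7 -16.4] 10.053970578433844
```

>>> arm_command(delta_pos=[[2,0,0],[3,0,0],[3,0,0]], rot=[[0,0,0],[0,0,0],[0,0,0]], hand=[240,240,240])

```text
time_s: 21.08
ee_pos: [548.1, -76.7, 147.1]
ee_rot: [-89.9, 0.3, -79.5]
force: [8.3, 18.0, -13.6]
opening: 10.6
```

```bash
python3 - <<'E'
from h import *
p,_,s=state();print(toloc(p),s['force'],s['opening'])
im=read_camera('wrist'); cv2.imwrite('pics/q_w.png',im[:,:,::-1])
E
```

```text
[-175.2   -0.3  147.1] [  8.3  18.  -13.6] 10.5570058700261
```

View pics/q_w.png

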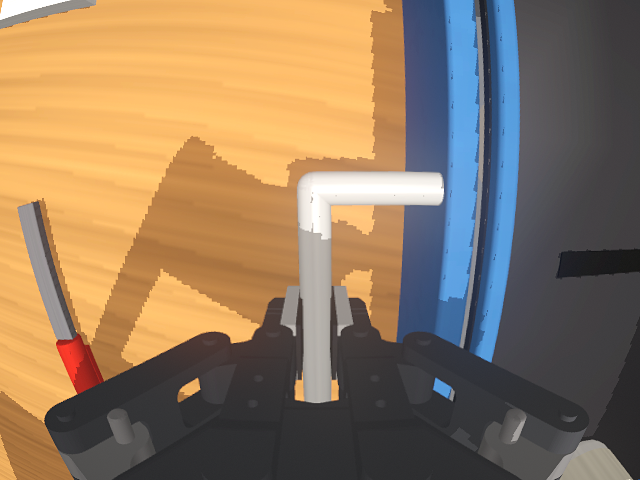

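>>> arm_command(delta_pos=[[-3,0,0],[-3,0,0],[-3,0,0],[-3,0,0],[-3,-30,0],[-3,-70,0],[-3,-110,0],[-3,-110,0]], rot=[[0,0,0],[0,0,0],[0,0,0],[0,0,0],[0,0,0],[0,0,0],[0,0,0],[0,0,0]], hand=[145,145,145,145,145,130,110,110])

```text
time_s: 22.12
ee_pos: [548.8, -77.0, 261.7]
ee_rot: [-89.6, -0.3, -79.5]
force: [0.4, 0.0, -1.0]
opening: 48.6
```

```bash
python3 - <<'E'
from h import *
Rt=R.from_euler('xyz',[-131.9,0,10.7],degrees=True)
go(np.array([590.6,-140.1,324.2]),Rt,off=0)
im=read_camera('top'); cv2.imwrite('pics/r_t.png',cv2.resize(im[120:330,330:540,::-1],None,fx=2.8,fy=2.8,interpolation=cv2.INTER_CUBIC))
E
```

```text
t 22.125 tcp [548.8 -77.  261.7] -> [ 590.6 -140.1  324.2] d [ 70.1 -61.9  30. ] r [-0.6 -1.5 -0.6] rows>= 9.5 F [ 0.4  0.  -1. ] open 48.61191395048718
1 [7.0, -6.2, 3.0] [-0.057, -0.15, -0.056]
2 [14.0, -12.4, 6.0] [-0.114, -0.3, -0.113]
3 [21.0, -18.6, 9.0] [-0.172, -0.45, -0.169]
4 [28.0, -24.8, 12.0] [-0.229, -0.6, -0.226]
5 [35.0, -31.0, 15.0] [-0.286, -0.75, -0.282]
6 [42.0, -37.1, 18.0] [-0.343, -0.9, -0.338]
7 [49.0, -43.3, 21.0] [-0.4, -1.05, -0.395]
8 [56.0, -49.5, 24.0] [-0.458, -1.2, -0.451]
9 [63.1, -55.7, 27.0] [-0.515, -1.35, -0.508]
10 [70.1, -61.9, 30.0] [-0.572, -1.5, -0.564]
```

View pics/r_t.png

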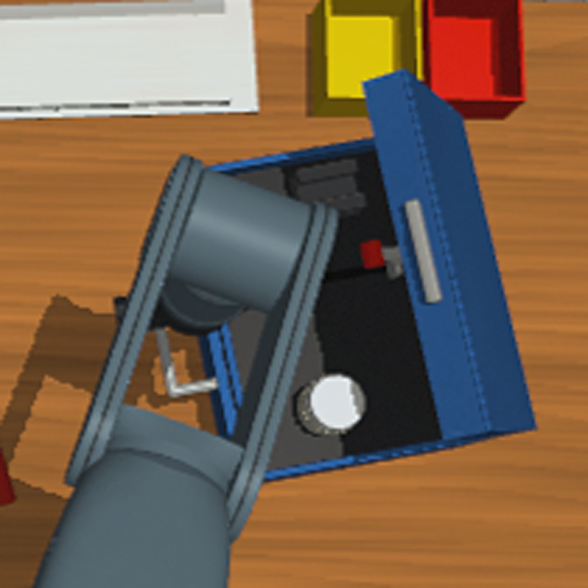

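>>> arm_command(delta_pos=[[7,-6,3],[14,-12,6],[21,-19,9],[28,-25,12],[35,-31,15],[42,-37,18],[49,-43,21],[56,-50,24]], rot=[[-0.057,-0.15,-0.056],[-0.114,-0.3,-0.113],[-0.172,-0.45,-0.169],[-0.229,-0.6,-0.226],[-0.286,-0.75,-0.282],[-0.343,-0.9,-0.338],[-0.4,-1.05,-0.395],[-0.458,-1.2,-0.451]], hand=[100,100,100,100,100,100,100,100])

```text
time_s: 23.18
ee_pos: [580.6, -126.8, 306.1]
ee_rot: [-124.4, -4.8, -6.5]
force: [-0.3, -0.9, 0.2]
opening: 51.7
```

```bash
python3 - <<'E'
from h import *
Rt=R.from_euler('xyz',[-131.9,0,10.7],degrees=True)
go(np.array([591.2,-140.1,324.2]),Rt,off=0)
E
```

```text
t 23.175 tcp [ 580.6 -126.8  306.1] -> [ 591.2 -140.1  324.2] d [ 13.5  -7.2 -19.5] r [-0.1 -0.3 -0.1] rows>= 1.9 F [-0.3 -0.9  0.2] open 51.74542682890463
1 [6.8, -3.6, -9.8] [-0.058, -0.144, -0.06]
2 [13.5, -7.2, -19.5] [-0.116, -0.288, -0.12]
```

>>> arm_command(delta_pos=[[7,-4,-10],[13,-7,-19],[13,-7,-19],[13,-7,-19]], rot=[[-0.058,-0.144,-0.06],[-0.116,-0.288,-0.12],[-0.116,-0.288,-0.12],[-0.116,-0.288,-0.12]], hand=[100,100,100,100])

```text
time_s: 23.68
ee_pos: [590.5, -139.7, 324.4]
ee_rot: [-131.7, -0.3, 10.2]
force: [0.2, -0.7, -0.7]
opening: 51.9
```

```bash
python3 - <<'E'
from h import *
m=camera_model('wrist');im=read_camera('wrist'); cv2.imwrite('pics/s_w.png',im[:,:,::-1])
for a in (.5,.6,.7): print(a,proj('wrist',loc([100-112.2*np.cos(a+.197),31,118+112.2*np.sin(a+.197)]),m))
print(tip_of('stay_grip','wrist')[:1])
Rt=R.from_euler('xyz',[-131.9,0,10.7],degrees=True)
go(np.array([606,-227.,239.8]),Rt,off=0)
E
```

```text
0.5 [316.5 240. ]
0.6 [316.6 255.8]
0.7 [316.7 270.9]
[{'position': [312.1, 252.2], 'conf': 0.56}]
t 23.775 tcp [ 590.9 -139.9  324.8] -> [ 606.  -227.   239.8] d [ -1.2 122.3  -9.3] r [-0. -0. -0.] rows>= 2.0 F [-0.5 -0.8 -0.3] open 52.01268278819233
1 [-0.4, 40.8, -3.1] [-0.001, -0.003, -0.0]
2 [-0.8, 81.6, -6.2] [-0.001, -0.006, -0.0]
3 [-1.2, 122.3, -9.3] [-0.002, -0.009, -0.001]
```

View pics/s_w.png

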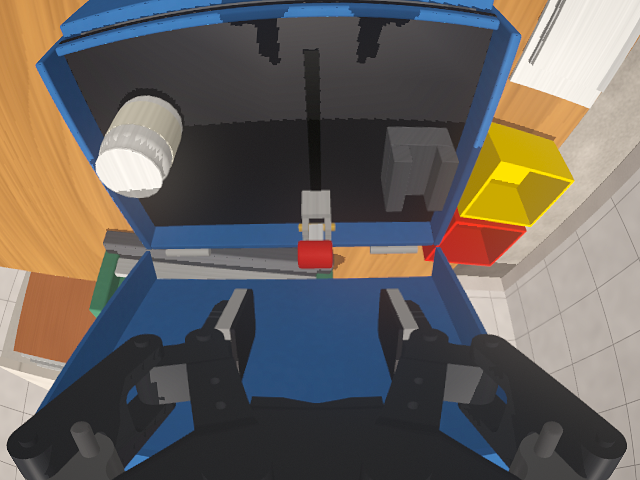

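Same view as when I let go (red grip at 315,254), and the lid has not moved. Regripping.

>>> arm_command(delta_pos=[[0,40,-3],[-1,80,-6],[-1,110,-9],[-1,121,-9],[-1,121,-9],[-1,121,-9],[-1,121,-9],[-1,121,-9]], rot=[[0,0,0],[0,-0.008,0],[0,-0.008,0],[0,-0.008,0],[0,-0.008,0],[0,-0.008,0],[0,-0.008,0],[0,-0.008,0]], hand=[100,100,100,100,230,230,230,230], grip_force=25)

```text
time_s: 24.78
ee_pos: [605.6, -225.5, 241.9]
ee_rot: [-131.9, 0.0, 10.7]
force: [-5.3, -1.9, -0.0]
opening: 23.5
```

>>> arm_command(delta_pos=[[0,1,8],[0,2,16],[0,4,24],[0,6,32],[0,9,40],[0,13,48],[0,17,55],[0,22,62]], rot=[[0,0,0],[0,0,0],[0,0,0],[0,0,0],[0,0,0],[0,0,0],[0,0,0],[0,0,0]], hand=[230,230,230,230,230,230,230,230])

```text
time_s: 25.78
ee_pos: [599.4, -194.3, 184.6]
ee_rot: [-131.9, 0.0, 10.7]
force: [-7.7, 2.4, 4.0]
opening: 23.4
```

```bash
python3 - <<'E'
from h import *
p,Rc,s=state();print(p,s['force'],s['opening'],s['time_s'])
Rt=R.from_euler('xyz',[-131.9,0,10.7],degrees=True)
go(np.array([600,-197.,181.6]),Rt,off=0)
E
```

```text
[ 599.4 -194.3  184.6] [-7.7  2.4  4. ] 23.439269827305363 25.775
t 25.775 tcp [ 599.4 -194.3  184.6] -> [ 600.  -197.   181.6] d [ 0.1  4.  -0.1] r [ 0.  0. -0.] rows>= 0.1 F [-7.7  2.4  4. ] open 23.439269827305363
1 [0.1, 4.0, -0.1] [0.0, 0.0, -0.0]
```

>>> arm_command(delta_pos=[[0,3,1],[0,4,3],[0,5,4],[0,5,4]], rot=[[0,0,0],[0,0,0],[0,0,0],[0,0,0]], hand=[230,230,230,230])

```text
time_s: 26.28
ee_pos: [599.4, -193.7, 179.5]
ee_rot: [-131.9, -0.0, 10.7]
force: [-12.5, 11.7, 13.6]
opening: 23.1
```

```bash
python3 - <<'E'
from h import *
p,Rc,s=state();print(p,s['force'],s['opening'],s['time_s'])
im=read_camera('wrist'); cv2.imwrite('pics/t_w.png',im[:,:,::-1])
E
```

```text
[ 599.4 -193.7  179.5] [-12.5  11.7  13.6] 23.085594344683006 26.275
```

View pics/t_w.png

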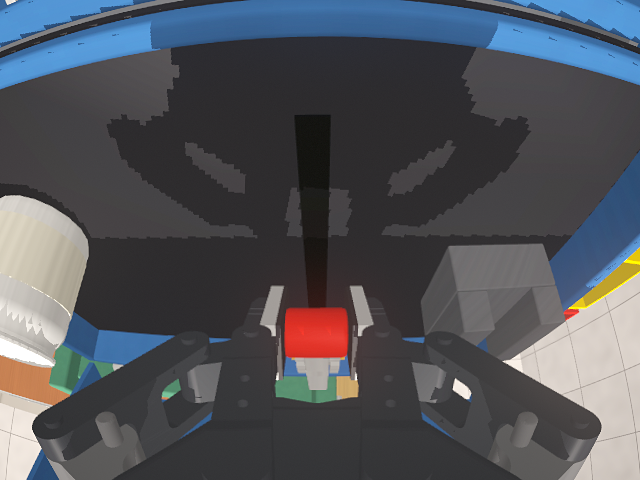

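Force is rising, so the stay is on its stop. Releasing and backing out, then I'll check.

>>> arm_command(delta_pos=[[0,0,0],[0,0,0],[0,0,0],[0,-5,0],[0,-30,0],[0,-70,0],[0,-110,0],[0,-110,0]], rot=[[0,0,0],[0,0,0],[0,0,0],[0,0,0],[0,0,0],[0,0,0],[0,0,0],[0,0,0]], hand=[120,110,100,100,100,100,100,100])

```text
time_s: 27.32
ee_pos: [587.9, -121.6, 262.1]
ee_rot: [-131.9, -0.3, 10.9]
force: [0.1, 0.1, 0.1]
opening: 51.7
```

```bash
python3 - <<'E'
from h import *
m=camera_model('wrist');im=read_camera('wrist'); cv2.imwrite('pics/u_w.png',im[:,:,::-1])
for a in (0,.1,.2): print(a,proj('wrist',loc([100-112.2*np.cos(a+.197),31,118+112.2*np.sin(a+.197)]),m))
print(tip_of('stay_grip','wrist')[:1])
im=read_camera('scene'); cv2.imwrite('pics/u_s.png',im[:,:,::-1]); 
for n in('lid_edge','stay_grip','drawer_handle','rivet_jar','vee_block'): print(n,tip_of(n,'scene')[:2])
k=cv2.resize(im[140:340,130:330,::-1],None,fx=3,fy=3,interpolation=cv2.INTER_CUBIC); cv2.imwrite('pics/u_sc.png',k)
E
```

```text
0 [313.4 249.9]
0.1 [313.4 266.2]
0.2 [313.5 283.3]
[{'position': [312.2, 249.0], 'conf': 0.78}]
lid_edge []
stay_grip [{'position': [203.0, 255.8], 'conf': 0.76}]
drawer_handle [{'position': [267.0, 252.5], 'conf': 0.63}]
rivet_jar [{'position': [214.6, 229.4], 'conf': 0.68}]
vee_block [{'position': [196.3, 289.7], 'conf': 0.82}]
```

View pics/u_w.png

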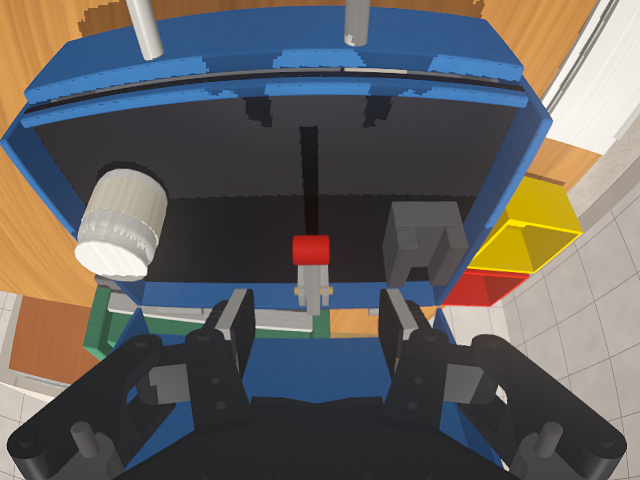

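View pics/u_sc.png

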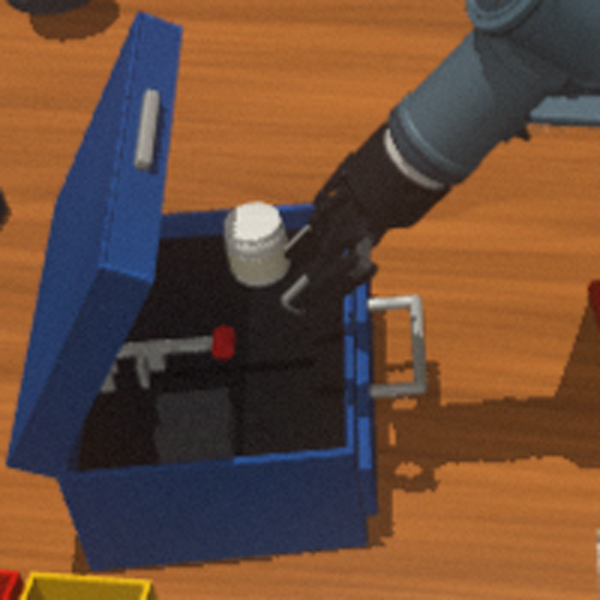

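>>> arm_command(delta_pos=[[0,-40,10],[0,-80,20],[0,-130,30],[0,-180,40],[0,-220,50],[0,-220,50],[0,-220,50]], rot=[[0,0,0],[0,0,0],[0,0,0],[0,0,0],[0,0,0],[0,0,0],[0,0,0]], hand=[100,100,100,100,100,100,100])

```text
time_s: 28.6
ee_pos: [552.3, 57.1, 388.6]
ee_rot: [-131.9, 0.1, 10.7]
force: [-0.1, -0.2, -0.6]
opening: 52.0
```

```bash
python3 - <<'E'
from h import *
out=[]
for c,b,k in (('top',(370,130,170,180),2.3),('scene',(130,140,170,200),2.1)):
    im=read_camera(c)[:,:,::-1]; cv2.imwrite(f'pics/v_{c}.png',im); a=cv2.imread(f'pics/a_{c}.png')
    f=lambda i:cv2.resize(i[b[1]:b[1]+b[3],b[0]:b[0]+b[2]],(390,440))
    h=cv2.cvtColor(cv2.absdiff(a,im),cv2.COLOR_BGR2GRAY); print(c)
    o=np.hstack([f(a),f(np.ascontiguousarray(im))]); cv2.imwrite(f'pics/v_{c}_c.png',o)
    def sh(box):
        x,y,w,hh=box; t=cv2.cvtColor(a[y:y+hh,x:x+w],cv2.COLOR_BGR2GRAY); S=cv2.cvtColor(np.ascontiguousarray(im[y-6:y+hh+6,x-6:x+w+6]),cv2.COLOR_BGR2GRAY)
        r=cv2.matchTemplate(S,t,cv2.TM_CCOEFF_NORMED); _,v,_,l=cv2.minMaxLoc(r); return (l[0]-6,l[1]-6,round(v,2))
    B=dict(handle=(378,215,20,55),grip=(438,205,18,24),jar=(432,250,32,28),vee=(430,172,34,30),lid=(455,145,60,120)) if c=='top' else dict(handle=(255,232,22,45),grip=(190,245,24,24),jar=(202,205,28,30),vee=(178,265,34,32),lid=(140,145,50,150))
    for n,x in B.items(): print(n,sh(x))
print(observe()['force'],observe()['time_s'])
E
```

```text
top
handle (0, 0, 1.0)
grip (0, 0, 0.98)
jar (0, 0, 1.0)
vee (0, 0, 1.0)
lid (0, 0, 1.0)
scene
handle (0, 0, 1.0)
grip (0, 0, 0.95)
jar (0, 0, 1.0)
vee (0, 0, 0.96)
lid (0, 0, 1.0)
[-0.3 -1.1  0.1] 28.7
```

View pics/v_top_c.png

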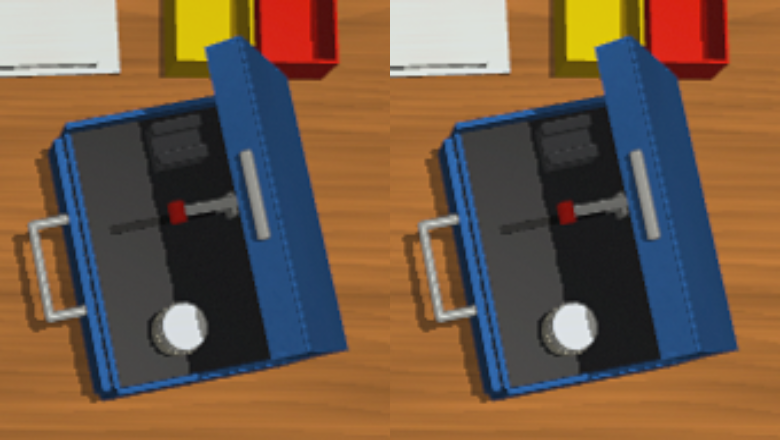

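View pics/v_scene.png

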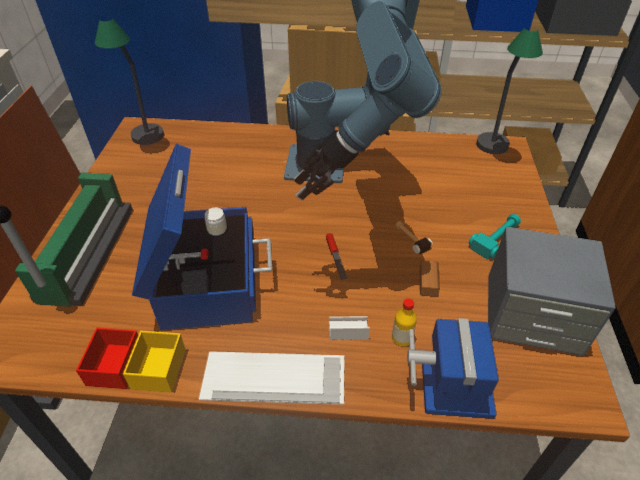

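The chest looks the same as at the start, to the pixel: drawer shut, stay down, mallet no longer on the bench and everything else in place. The robot is clear of everything.

```bash
python3 -c "
from station import *
print(hand_in())"
```

```text
the job is handed in; nothing more can be done
None
```

The mallet is in the drawer, the drawer is shut, and the stay is back down to lock it. I handed the job in at about 29 s. `hand_in` gives no verdict, so this rests on my own checks.

**What I did:**
- I lifted the stay to about 0.6 rad by its red grip and pulled the drawer out about 129 mm.
- I took the larger wooden mallet, not the small one or the turquoise one, and laid it in the drawer.
- I pushed the drawer home by its handle, then swung the stay down until the force showed it was on its stop.

**Last checks:**
- **Position:** The handle, stay grip, lid, rivet jar and vee block match the starting pictures with no pixel shift in the top and scene cameras.
- **Stay:** The close view after release put it at about 0 rad.
- **Drawer:** When I pushed 3 mm further, the drawer barely moved and the force along the push rose from about 8 to 18 N.
- **Bench items:** The file, wood block, bracket and oil bottle look unmoved in the final scene picture; I checked these by eye only.
- **Robot:** It is clear of everything, with only noise-level force (about 1 N) on the tool.

**Not confirmed:** I could not see the mallet once the drawer was shut. It lay flat and clear of the drawer walls in the last view before closing. In the final scene picture the networks did not report the lid edge, so the lid check relies on the picture match alone.

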